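# Pin the dish carriers to the printer bed

### The arm

A 6-joint arm with a two-finger parallel gripper is mounted at the origin on the work surface. World frame = base frame: x ahead of the robot, y to its left, z up, the work surface at z = 0. Lengths are in m, angles in rad, forces in N, time in s.
With the tool pointing down it reaches from about 0.35 to 0.975 m from the base axis. Payload 4.9 kg.
Tool frame: the origin (TCP) lies at the very end of the fingers, on their centre line; the grasp point (between the pads) lies ctrl.grip_point_offset behind it (ctrl.grip_point_offset is the distance from the TCP to the grasp point, in m); z points along the fingers, y is the direction in which the jaws open and shut (so a half turn about z gives the same grasp; the last joint's range is limited). The gripper opens to 85 mm and grips with 20 to 120 N. Pads are 22 mm wide; open, the fingers measure 114 mm over their backs; the gripper's body (76 mm by 85 mm) begins 54 mm behind the grasp point. The pads swing forward as they close: fully open they stand 13 mm farther back than shut.
Start: joints at [-1.389, 0.053, 1.613, -0, 1.476, -0.119], TCP at [0.185, -0.597, 0.231] pointing down, gripper open.
Joint ranges: [-3.01, 3.01], [-1.01, 2.22], [0.06, 2.58], [-1.02, 4.17], [0.09, 2.62], [-3.14, 3.14]. Speed limits (rad/s): [2.57, 2.57, 3.14, 3.14, 3.14, 3.14].

### API

Orientations are given as a rotation vector (axis times angle).
In Python, from station import ctrl gives the robot as it stands. The module is installed in compiled form; this text tells all that it offers.
- The arm moves only by the shell command python3 -m creep 'ROWS' [FORCE]. ROWS is JSON, a list of rows, each a list of 5 numbers: the closure in counts, from 0 (fully open) to 255 (shut), then the shift along the tool's x, y, z in mm, then the turn about the tool's z in rad. A call has 1 to 12 rows; each row is the pose to reach, as a shift and turn from the pose commanded when the call began, along the tool's axes at that moment; what a row does not reach only later rows make up. A row lasts 1/12 s, in which the tool goes at most 41.7 mm and 7.16 degrees, less where a joint would pass 70% of its speed; a pose out of reach is approached as far as the arm can. A call with a gripper value outside its range is refused whole. The fingers move at their own pace and stop on an object; FORCE is the grip in N (left out, the last holds). Time passes only in rows, so rows that repeat a pose let the fingers close. It gives the time, the measured TCP pose, the force and the opening at its end, in the units of the state.
- ctrl.get_obs(): the state, without advancing time (a new reading comes with each control period).
- ctrl.get_image(name): name is "scene" or "top" or "wrist"; returns the picture (420x560x3 uint8, red, green, blue); there is no depth.
- ctrl.calibration(name): a dict with "fx", "fy", "cx", "cy" (pixels), "R" (3x3) and "t" (3): a world point X has camera coordinates R X + t. Camera axes: x right, y down, z forward; pixel columns grow to the right and rows downward; lengths in m; the calibration is good to about 2 mm. The wrist camera is an equidistant fisheye: a pixel r from the principal point sees the ray r / f radians off the axis. A picture is of the moment at which its call begins: read the wrist's pose just before it. calibration takes no time and is no camera call; for the wrist camera it gives the pose at the moment of the call.
- ctrl.finish_job(): hands the job in, once; it reports no verdict.
Trained networks look in the newest picture that a camera, given by its name, has taken for a name from the list of things; names that differ only in an ending like _2 or _b are one class to them, and where a whole thing is asked for, a point or a joint stands for the part that bears it (a point fixed in the world has none). Each returns a list of dicts, best first, with "conf" (0 to 1); they miss things now and then, are a little off and sometimes report something else, mostly with a low value. They report only what shows in the picture. A call takes as long as a camera call. They do not tell look-alikes from the thing itself.
- ctrl.boxes_of(camera, label): "rect" ([left, top, width, height] in pixels, round what is visible of it).
- ctrl.outline_of(camera, label): "mask" (420x560 bool, what is visible of it) and "rect" ([left, top, width, height] in pixels, round what is visible of it).
The state is a dict: "t": time; "q": joint angles; "dq": joint speeds; "effort": joint torques, N m; "tool_pos": TCP position; "tool_rot": TCP orientation; "contact_force": force on the tool from outside, world axes, zero at the start; "wrist_torque": the same for the moment, N m; "opening": finger opening in m.
Only numpy, scipy, OpenCV 4.12 (cv2) and the standard library are available. Lean on these libraries where they do the work, as an engineer would, in place of code of your own. Each camera call takes 0.05 s, during which the arm holds its last target. There are 200 camera calls.

### The job

Get the bioprinter bed ready: lift every dust cap off the carriers and set it down flat, knob up, in a pocket of the cap tray, and drive one tapered alignment pin from the rack fully home through each of the three carriers into the bed, flange down on the carrier, so that each carrier is pulled into line with its bore. Only when all three pins are home, throw the clamp lever all the way over to the far side. Keep the carriers flat and leave the other things on the bench where they are.

Things in the scene. Friction and masses are not known exactly. Their poses are not given: they have to be found in the camera images.
- bed: the printer bed: a dark flat block 260 (x) by 390 (y) by 40 mm high, fixed. Origin: centre of its underside. Its top carries low bars 8 mm high that frame three bays side by side along its y. Its x axis points from the row of bores (its edge towards the robot) to the clamp lever (its far edge).
- bed_bore0 (a point): centre of the bed's bore in bay 0 (bays 0, 1, 2 run towards the bed's +y), on the bed's top face, 40 mm above the table. The bore is 22 mm in diameter, vertical, right through the 40 mm bed. It lies under the carrier's bore, at y = -122 mm and x = -50 mm of the bed.
- bed_bore1 (a point): centre of the bed's bore in bay 1 (bays 0, 1, 2 run towards the bed's +y), on the bed's top face, 40 mm above the table. The bore is 22 mm in diameter, vertical, right through the 40 mm bed. It lies under the carrier's bore, at y = 0 and x = -50 mm of the bed.
- bed_bore2 (a point): centre of the bed's bore in bay 2 (bays 0, 1, 2 run towards the bed's +y), on the bed's top face, 40 mm above the table. The bore is 22 mm in diameter, vertical, right through the 40 mm bed. It lies under the carrier's bore, at y = +122 mm and x = -50 mm of the bed.
- carrier0_bore (a point): centre, at the plate's top face (48 mm up), of the 22 mm bore through the loose carrier in bay 0: an aluminium plate 130 (x) by 100 by 8 mm, 0.4 to 0.65 kg, bore 35 mm from its near edge; 30 mm behind the bore (+x) begins a fixed culture dish, 62 mm across, 14 mm high. It lies flat with 5 mm of play all round, its bore 3 to 6 mm out of line, and slides when pushed with some newtons.
- carrier1_bore (a point): centre, at the plate's top face (48 mm up), of the 22 mm bore through the loose carrier in bay 1: an aluminium plate 130 (x) by 100 by 8 mm, 0.4 to 0.65 kg, bore 35 mm from its near edge; 30 mm behind the bore (+x) begins a fixed culture dish, 62 mm across, 14 mm high. It lies flat with 5 mm of play all round, its bore 3 to 6 mm out of line, and slides when pushed with some newtons.
- carrier2_bore (a point): centre, at the plate's top face (48 mm up), of the 22 mm bore through the loose carrier in bay 2: an aluminium plate 130 (x) by 100 by 8 mm, 0.4 to 0.65 kg, bore 35 mm from its near edge; 30 mm behind the bore (+x) begins a fixed culture dish, 62 mm across, 14 mm high. It lies flat with 5 mm of play all round, its bore 3 to 6 mm out of line, and slides when pushed with some newtons.
- cap0: a loose grey dust cap: a flat disc 48 mm across and 6 mm thick with an upright knob 22 mm across in its middle, 46 mm high in all, 50 g. Origin: centre of its underside, z up. It starts lying over the bore of carrier0; nothing holds it. Two or three caps are present.
- cap1: a loose grey dust cap: a flat disc 48 mm across and 6 mm thick with an upright knob 22 mm across in its middle, 46 mm high in all, 50 g. Origin: centre of its underside, z up. It starts lying over the bore of carrier1; nothing holds it. Two or three caps are present.
- cap2: a loose grey dust cap: a flat disc 48 mm across and 6 mm thick with an upright knob 22 mm across in its middle, 46 mm high in all, 50 g. Origin: centre of its underside, z up. It starts lying over the bore of carrier2; nothing holds it. Two or three caps are present.
- cap_tray: the cap tray: a white open tray, fixed, 245 (x) by 84 (y) by 14 mm high, walls 4 mm, with two cross walls of full height that make three pockets in a row along its x, their centres at about x = -80, 0 and +80 mm, each about 76 by 76 mm inside. Origin: centre of its underside; its inner floor is 4 mm above that. Empty at the start.
- pin_rack: the pin rack: a white block 250 (x) by 70 (y) by 50 mm high, fixed, with four square holes (24 mm) in a row along its x at x = -93, -31, +31, +93 mm. Origin: centre of its underside.
- pin0: tapered steel pin, 92 mm, 120 g, one of four alike (one spare), upright in the rack, flange on its top. Origin: centre of its tip, z up to the head. From the tip: taper 6 to 20 mm across (z 0 to 28 mm), shank 20 across (28 to 46), flange 34 across (46 to 52), round grip head 24 across (52 to 92). Home, its flange rests on the carrier, tip 2 mm above the table.
- pin1: tapered steel pin, 92 mm, 120 g, one of four alike (one spare), upright in the rack, flange on its top. Origin: centre of its tip, z up to the head. From the tip: taper 6 to 20 mm across (z 0 to 28 mm), shank 20 across (28 to 46), flange 34 across (46 to 52), round grip head 24 across (52 to 92). Home, its flange rests on the carrier, tip 2 mm above the table.
- pin2: tapered steel pin, 92 mm, 120 g, one of four alike (one spare), upright in the rack, flange on its top. Origin: centre of its tip, z up to the head. From the tip: taper 6 to 20 mm across (z 0 to 28 mm), shank 20 across (28 to 46), flange 34 across (46 to 52), round grip head 24 across (52 to 92). Home, its flange rests on the carrier, tip 2 mm above the table.
- pin3: tapered steel pin, 92 mm, 120 g, one of four alike (one spare), upright in the rack, flange on its top. Origin: centre of its tip, z up to the head. From the tip: taper 6 to 20 mm across (z 0 to 28 mm), shank 20 across (28 to 46), flange 34 across (46 to 52), round grip head 24 across (52 to 92). Home, its flange rests on the carrier, tip 2 mm above the table.
- clamp (a joint): angle of the bed's clamp lever (rad): 0 leaning towards the robot side (bed -x), 1.0 fully thrown away from it (bed +x), upright at 0.5. It starts between 0 and 0.2, needs about 1 N at its tip, and stays where it is left.
- clamp_tip (a point): centre of the lever's round knob, 26 mm in diameter. It moves on an arc of radius 80 mm in the bed's x-z plane about a pivot 62 mm above the table, at x = 95 mm, y = 61 mm of the bed; the knob is 150 mm or less above the table.
- media_bottle: bystander, not to be disturbed: an amber bottle 60 mm across, 130 mm high. Origin: centre of its underside.
- beaker: bystander, not to be disturbed: a glass beaker 68 mm across, 90 mm high. Origin: centre of its underside.
- tube_rack: bystander, not to be disturbed: a green tube rack 90 by 200 mm, 65 mm high with its tubes. Origin: centre of its underside.
Not all that is in view belongs to the job. What is shaped like the cap2 but yellow is not meant.

How it is judged:
On the way, in this order (a step that is already met when the one before it is completed fails the run):
1. a pin is fully home in each of the three carriers and the bores are in line (horizontal distance between carrier0_bore and bed_bore0 below 0.003 m and ((horizontal distance between pin0 and bed_bore0 below 0.004 m and z of pin0 in the frame of bed_bore0 below -0.035 m and angle between pin0's own z axis and vertical below 0.06 rad) or (horizontal distance between pin1 and bed_bore0 below 0.004 m and z of pin1 in the frame of bed_bore0 below -0.035 m and angle between pin1's own z axis and vertical below 0.06 rad) or (horizontal distance between pin2 and bed_bore0 below 0.004 m and z of pin2 in the frame of bed_bore0 below -0.035 m and angle between pin2's own z axis and vertical below 0.06 rad) or (horizontal distance between pin3 and bed_bore0 below 0.004 m and z of pin3 in the frame of bed_bore0 below -0.035 m and angle between pin3's own z axis and vertical below 0.06 rad)) and angle between each of carrier0_bore, carrier1_bore, carrier2_bore's own z axis and vertical below 0.04 rad and horizontal distance between carrier1_bore and bed_bore1 below 0.003 m and ((horizontal distance between pin0 and bed_bore1 below 0.004 m and z of pin0 in the frame of bed_bore1 below -0.035 m and angle between pin0's own z axis and vertical below 0.06 rad) or (horizontal distance between pin1 and bed_bore1 below 0.004 m and z of pin1 in the frame of bed_bore1 below -0.035 m and angle between pin1's own z axis and vertical below 0.06 rad) or (horizontal distance between pin2 and bed_bore1 below 0.004 m and z of pin2 in the frame of bed_bore1 below -0.035 m and angle between pin2's own z axis and vertical below 0.06 rad) or (horizontal distance between pin3 and bed_bore1 below 0.004 m and z of pin3 in the frame of bed_bore1 below -0.035 m and angle between pin3's own z axis and vertical below 0.06 rad)) and horizontal distance between carrier2_bore and bed_bore2 below 0.003 m and ((horizontal distance between pin0 and bed_bore2 below 0.004 m and z of pin0 in the frame of bed_bore2 below -0.035 m and angle between pin0's own z axis and vertical below 0.06 rad) or (horizontal distance between pin1 and bed_bore2 below 0.004 m and z of pin1 in the frame of bed_bore2 below -0.035 m and angle between pin1's own z axis and vertical below 0.06 rad) or (horizontal distance between pin2 and bed_bore2 below 0.004 m and z of pin2 in the frame of bed_bore2 below -0.035 m and angle between pin2's own z axis and vertical below 0.06 rad) or (horizontal distance between pin3 and bed_bore2 below 0.004 m and z of pin3 in the frame of bed_bore2 below -0.035 m and angle between pin3's own z axis and vertical below 0.06 rad))), for 0.2 s.
2. the clamp lever is thrown to the far side (value of joint clamp above 0.85 rad), for 0.2 s.
At the end, for the whole second after the job is handed in: Each carrier flat, its bore within 3 mm of the bed's, a pin upright (0.06 rad) in it with its flange within 3 mm of its seat, 4 mm off centre at most; every cap present flat (0.1 rad), knob up and at rest on the floor of the cap tray; the clamp lever above 0.85 (all of step 1 and x of cap0 in the frame of cap_tray between -0.105 and 0.105 m and y of cap0 in the frame of cap_tray between -0.03 and 0.03 m and height (world z) of each of cap0, cap1, cap2 below 0.01 m and angle between each of cap0, cap1, cap2's own z axis and vertical below 0.1 rad and linear speed of each of cap0, cap1, cap2 below 0.02 m/s and x of cap1 in the frame of cap_tray between -0.105 and 0.105 m and y of cap1 in the frame of cap_tray between -0.03 and 0.03 m and x of cap2 in the frame of cap_tray between -0.105 and 0.105 m and y of cap2 in the frame of cap_tray between -0.03 and 0.03 m and value of joint clamp above 0.85 rad); the robot touches nothing.
It fails at once if a carrier is tipped or lifted out of the bed (angle between any of carrier0_bore, carrier1_bore, carrier2_bore's own z axis and vertical above 0.2 rad or height (world z) of any of carrier0_bore, carrier1_bore, carrier2_bore above 0.068 m).
It fails at once if a bystander is pushed away or tipped over (distance of any of media_bottle, beaker, tube_rack from where it was at the start of the episode above 0.03 m or angle between any of media_bottle, beaker, tube_rack's own z axis and vertical above 0.5 rad).
Of cap0, cap1, cap2 only 2 to 3 are there at a start; the rules pass over those that are not, and their reading is None.
At some moment in a run one of cap0, cap1, cap2 may be knocked a few centimetres aside while the robot is not near it.
It also fails if it takes over 200 s, if anything falls off the work surface, if the arm or the gripper's body presses on something with over 40 N, if the wrist force passes 120 N, or if a joint passes its speed limit or range.

## Working session

There is one attempt and no reset: what is moved stays moved. The work goes in short steps, Python scripts to look and compute and a shell command to move; the robot and the scene stay as the last step left them, time stands still between calls to the robot, and variables do not carry over. Pictures are saved under pics/ and viewed, about 12 in all and at most 16, crops included, and the job is handed in when it is done.

```bash
mkdir -p pics
cat > h.py <<'E'
from station import ctrl
import numpy as np, cv2
from scipy.spatial.transform import Rotation as Rn
def ray(cam,u,v,c=None):
    c=c or ctrl.calibration(cam); R=np.array(c['R']);t=np.array(c['t'])
    x=(u-c['cx'])/c['fx'];y=(v-c['cy'])/c['fy']
    if cam=='wrist':
        r=np.hypot(x,y); s=np.sin(r)/r if r>1e-9 else 1
        d=np.array([x*s,y*s,np.cos(r)])
    else: d=np.array([x,y,1.])
    return -R.T@t, R.T@d
def onz(cam,u,v,z,c=None):
    o,d=ray(cam,u,v,c); return o+d*(z-o[2])/d[2]
def proj(cam,X,c=None):
    c=c or ctrl.calibration(cam); p=np.array(c['R'])@np.array(X)+np.array(c['t'])
    if cam=='wrist':
        r=np.hypot(p[0],p[1]);th=np.arctan2(r,p[2]);k=th/max(r,1e-9)
        return np.array([c['cx']+c['fx']*p[0]*k,c['cy']+c['fy']*p[1]*k])
    return np.array([c['cx']+c['fx']*p[0]/p[2],c['cy']+c['fy']*p[1]/p[2]])
def snap(cam,name):
    c=ctrl.calibration(cam); im=np.array(ctrl.get_image(cam)); cv2.imwrite(f'pics/{name}.png',im[:,:,::-1]); return im,c
def st():
    o=ctrl.get_obs(); R=Rn.from_rotvec(o['tool_rot']).as_matrix()
    print('t',round(o['t'],2),'tcp',np.round(o['tool_pos'],4),'x',np.round(R[:,0],3),'y',np.round(R[:,1],3),'open',round(o['opening'],4),'F',np.round(o['contact_force'],1))
    return o,R
def to(P,z=None):
    "mm shift in tool axes to TCP world P"
    o,R=st(); d=R.T@(np.array(P)-o['tool_pos'])*1000; print('shift',np.round(d,1)); return d
E
python3 - <<'E'
from h import *
st(); print(ctrl.grip_point_offset)
a,_=snap('top','top0'); b,_=snap('scene','sc0')
for n in ['cap0','pin0','cap_tray','pin_rack','bed','clamp_tip','carrier0_bore','media_bottle','beaker','tube_rack']:
    for d in ctrl.boxes_of('top',n)[:6]: print(n,round(d['conf'],2),np.round(d['rect']))
E
```

```text
t 0.0 tcp [ 0.1851 -0.5963  0.2301] x [0.955 0.296 0.   ] y [ 0.296 -0.955 -0.002] open 0.0853 F [ 0.7 -0.2 -0.4]
0.0187
cap0 0.78 [327. 212.  19.  21.]
cap0 0.77 [240. 222.  15.  18.]
cap0 0.54 [181. 156.  20.  18.]
cap0 0.49 [152. 294.  16.  17.]
pin0 0.74 [408. 259.  16.  16.]
pin0 0.73 [398. 187.  14.  13.]
pin0 0.57 [444. 197.  40.  24.]
pin0 0.56 [401. 211.  13.  14.]
pin0 0.51 [405. 233.  15.  16.]
cap_tray 0.64 [141. 188.  37.  89.]
cap_tray 0.46 [405. 234.  14.  16.]
pin_rack 0.68 [386. 183.  48.  96.]
pin_rack 0.65 [264. 171.   8.  13.]
bed 0.92 [216. 154. 155. 108.]
clamp_tip 0.58 [141. 187.  36.  89.]
clamp_tip 0.4 [258. 175.   9.  10.]
carrier0_bore 0.89 [318. 188.  36.  49.]
carrier0_bore 0.19 [ 94. 190.  34.  30.]
media_bottle 0.97 [ 95. 191.  33.  29.]
media_bottle 0.66 [386. 185.  44.  92.]
media_bottle 0.24 [315. 188.  40.  50.]
beaker 0.94 [446. 193.  38.  30.]
beaker 0.37 [218. 153. 151. 108.]
tube_rack 0.76 [246.  86.  77.  55.]
```

View pics/top0.png

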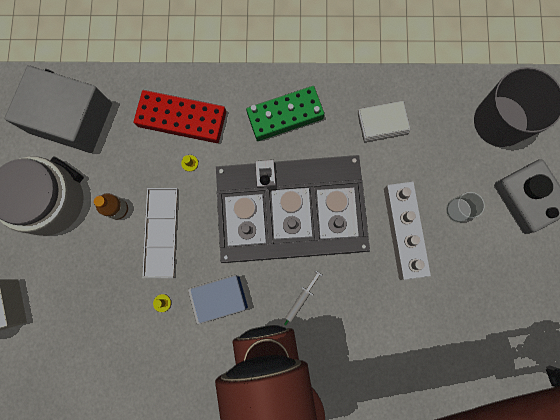

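View pics/sc0.png

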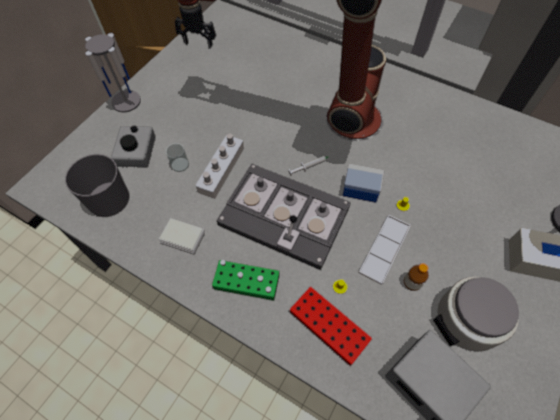

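The top picture shows three grey caps at (247,229), (292,224) and (338,222), all on the carriers. The yellow look-alikes at (190,162) and (162,303) aren't meant. Four pins stand in the rack at about x=404–418, y=194–265. The tray is at (160,232) and the lever knob at about (266,178).

```bash
cat > m.py <<'E'
from h import *
im,c=snap('top','top1')
def rect(lbl,z):
    d=ctrl.outline_of('top',lbl)
    d=d[0]; ys,xs=np.nonzero(d['mask'])
    P=np.array([onz('top',u,v,z,c)[:2] for u,v in zip(xs,ys)],np.float32)
    r=cv2.minAreaRect(P); print(lbl,round(d['conf'],2),np.round(r[0],4),np.round(r[1],4),round(r[2],2),'cent',np.round(P.mean(0),4))
rect('bed',.045);rect('cap_tray',.014);rect('pin_rack',.05);rect('beaker',.09);rect('media_bottle',.1)
for d in ctrl.outline_of('top','pin0')[:6]:
    ys,xs=np.nonzero(d['mask']);u,v=xs.mean(),ys.mean();print('pin',round(d['conf'],2),round(u,1),round(v,1),onz('top',u,v,.075,c).round(4))
for d in ctrl.outline_of('top','cap0')[:6]:
    ys,xs=np.nonzero(d['mask']);u,v=xs.mean(),ys.mean();print('cap',round(d['conf'],2),round(u,1),round(v,1),onz('top',u,v,.07,c).round(4), im[int(v),int(u)])
# bed corner screws
for u,v in [(221,171),(354,160),(225,257),(365,247)]: print(u,v,onz('top',u,v,.048,c).round(4))
cr=cv2.resize(im[140:290,130:440],None,fx=2.58,fy=2.58,interpolation=cv2.INTER_CUBIC)
cv2.imwrite('pics/crop1.png',cr[:,:,::-1])
E
python3 m.py
```

```text
bed 0.55 [ 0.5423 -0.0138] [0.2689 0.3924] 4.83 cent [ 0.5506 -0.014 ]
cap_tray 0.75 [0.4751 0.3411] [0.2428 0.0886] 0.67 cent [0.4731 0.3405]
pin_rack 0.92 [ 0.4862 -0.3146] [0.2508 0.0822] 8.73 cent [ 0.4812 -0.3128]
beaker 0.8 [ 0.5417 -0.4563] [0.0642 0.0997] 23.87 cent [ 0.542 -0.456]
media_bottle 0.75 [ 0.3924 -0.3243] [0.0344 0.0298] 88.34 cent [ 0.3927 -0.3237]
pin 0.63 403.0 193.6 [ 0.5766 -0.3033  0.075 ]
pin 0.62 407.6 217.2 [ 0.515  -0.3134  0.075 ]
pin 0.58 411.6 240.6 [ 0.4551 -0.3217  0.075 ]
pin 0.43 415.6 264.9 [ 0.3937 -0.3301  0.075 ]
cap 0.83 291.1 224.5 [ 0.4929 -0.0147  0.07  ] [111 105 104]
cap 0.68 161.8 302.5 [0.2899 0.31   0.07  ] [108  97  11]
cap 0.66 246.6 229.9 [0.4773 0.1001 0.07  ] [109 104 103]
cap 0.59 405.5 232.0 [ 0.4774 -0.3082  0.07  ] [157 159 161]
cap 0.57 337.0 223.5 [ 0.4969 -0.1329  0.07  ] [116 112 109]
cap 0.53 188.9 162.4 [0.6553 0.2585 0.07  ] [88 86 15]
221 171 [0.638  0.1756 0.048 ]
354 160 [ 0.6723 -0.1815  0.048 ]
225 257 [0.4079 0.1568 0.048 ]
365 247 [ 0.4391 -0.2078  0.048 ]
```

View pics/crop1.png

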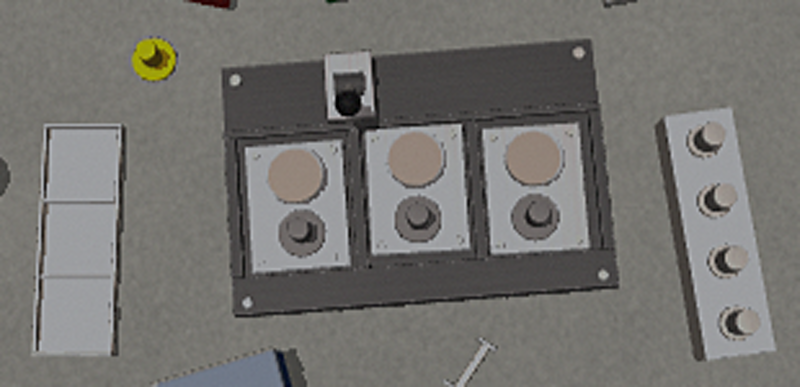

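All three caps are on the carriers: cap0 is at top-image pixel (337,223), cap1 at (291,224) and cap2 at (247,230). Bed yaw is about 5° and rack yaw about 8°. I'll go above cap0 first.

Run:
```python
from h import *
to([.497,-.135,.20])
```

```text
t 1.0 tcp [ 0.1852 -0.5969  0.2313] x [0.955 0.296 0.   ] y [ 0.296 -0.955 -0.   ] open 0.0853 F [-0.2  1.1  0.4]
shift [ 434.7 -348.8   31.3]
```

```bash
python3 -m creep '[[0,36,-29,0,0.02],[0,72,-58,0,0.04],[0,108,-87,0,0.06],[0,144,-116,0,0.08],[0,180,-145,0,0.1],[0,216,-174,0,0.12],[0,252,-203,5,0.14],[0,288,-232,10,0.16],[0,324,-261,15,0.18],[0,360,-290,20,0.2],[0,396,-319,25,0.21],[0,434,-348,31,0.21]]' 40; python3 -m creep '[[0,0,0,0,0],[0,0,0,0,0]]'
python3 - <<'E'
from h import *
st(); im,c=snap('wrist','w1')
R=np.array(c['R']);print('cam',(-R.T@np.array(c['t'])).round(3),R[2].round(2))
for d in ctrl.outline_of('wrist','cap0')[:6]:
    ys,xs=np.nonzero(d['mask']);u,v=xs.mean(),ys.mean();print('cap',round(d['conf'],2),round(u,1),round(v,1),d['rect'],onz('wrist',u,v,.06,c).round(4))
E
```

```text
t: 2.0
tool_pos: [0.4647, -0.1814, 0.2073]
tool_rot: [3.138, 0.142, 0.002]
contact_force: [0.8, -0.9, -0.5]
opening: 0.0855
t: 2.17
tool_pos: [0.4645, -0.1813, 0.2066]
tool_rot: [-3.138, -0.15, 0.001]
contact_force: [0.0, -0.3, 0.1]
opening: 0.0853
t 2.17 tcp [ 0.4645 -0.1813  0.2066] x [ 0.995  0.095 -0.001] y [ 0.095 -0.995 -0.   ] open 0.0853 F [ 0.  -0.3  0.1]
cam [ 0.544 -0.173  0.348] [-0.31 -0.03 -0.95]
cap 0.93 235.8 153.4 [211.4, 130.4, 52.4, 46.1] [ 0.4975 -0.1369  0.06  ]
cap 0.92 117.5 151.3 [93.9, 127.1, 48.7, 48.6] [ 0.4929 -0.0187  0.06  ]
cap 0.59 31.6 163.4 [8.2, 142.9, 43.4, 37.6] [0.4763 0.1003 0.06  ]
```

View pics/w1.png

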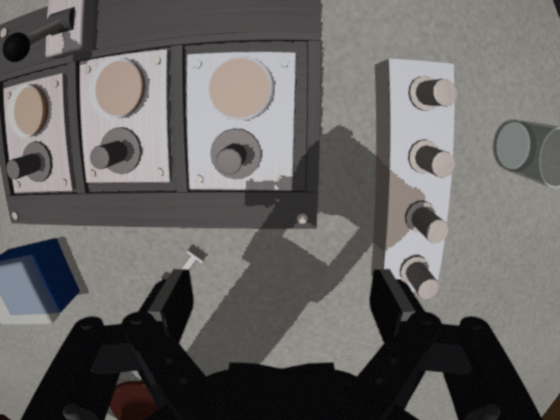

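The wrist view shows cap0's disc at (236,154), with its knob top at (231,156). Cap1 is at (117,151) and cap2 at (31,163).

Run:
```python
from h import *
for n,k in (('c0',(230.5,158)),('c1',(103,154)),('c2',(15,169))): print(n,onz('wrist',*k,.094).round(4))
for n,k in (('c0',(236,153)),('c1',(118,151))): print(n,onz('wrist',*k,.054).round(4))
for i,k in enumerate([(439,93),(436,159),(431,223),(424,284)]): print('pin',i,onz('wrist',*k,.094).round(4))
for i,k in enumerate([(425,93),(424,158),(420,218),(415,272)]): print('pinflange',i,onz('wrist',*k,.056).round(4))
to([.4965,-.137,.064])
```

```text
c0 [ 0.4984 -0.1395  0.094 ]
c1 [ 0.4959 -0.0241  0.094 ]
c2 [0.4782 0.0928 0.094 ]
c0 [ 0.4965 -0.1387  0.054 ]
c1 [ 0.4921 -0.0184  0.054 ]
pin 0 [ 0.5724 -0.3051  0.094 ]
pin 1 [ 0.5162 -0.3115  0.094 ]
pin 2 [ 0.4584 -0.3198  0.094 ]
pin 3 [ 0.3948 -0.3305  0.094 ]
pinflange 0 [ 0.5738 -0.3094  0.056 ]
pinflange 1 [ 0.5114 -0.3182  0.056 ]
pinflange 2 [ 0.4501 -0.327   0.056 ]
pinflange 3 [ 0.3878 -0.3375  0.056 ]
t 2.27 tcp [ 0.4638 -0.1835  0.2071] x [ 0.996  0.091 -0.   ] y [ 0.091 -0.996  0.   ] open 0.0854 F [-0.4 -0.9  0.2]
shift [ 36.8 -43.4 143.1]
```

```bash
python3 -m creep '[[0,19,-21,0,0],[0,37,-42,0,0],[0,37,-42,40,0],[0,37,-42,80,0],[0,37,-42,115,0],[0,37,-42,143,0],[0,37,-42,143,0],[255,37,-42,143,0],[255,37,-42,143,0],[255,37,-42,143,0],[255,37,-42,143,0],[255,37,-42,143,0]]' 30
```

```text
t: 3.27
tool_pos: [0.4982, -0.1387, 0.0661]
tool_rot: [3.137, 0.142, 0.005]
contact_force: [-0.9, 1.3, 0.8]
opening: 0.0255
```

```bash
python3 -m creep '[[255,0,0,0,0],[255,0,0,-30,0],[255,0,0,-70,0],[255,0,0,-110,0],[255,0,0,-110,0]]'
python3 - <<'E'
from h import *
to([.395,.341,.17])
im,c=snap('top','top2')
cr=cv2.resize(im[130:300,130:440],None,fx=2.58,fy=2.58,interpolation=cv2.INTER_CUBIC)
cv2.imwrite('pics/crop2.png',cr[:,:,::-1])
E
```

```text
t: 3.68
tool_pos: [0.5017, -0.14, 0.1841]
tool_rot: [3.131, 0.143, 0.023]
contact_force: [1.1, -0.5, 0.3]
opening: 0.0212
t 3.68 tcp [ 0.5017 -0.14    0.1841] x [0.996 0.091 0.014] y [ 0.091 -0.996  0.008] open 0.0212 F [ 1.1 -0.5  0.3]
shift [ -62.6 -488.8    9.3]
```

```bash
python3 -m creep '[[255,-5,-40,0,0],[255,-10,-80,0,0],[255,-15,-120,0,0],[255,-20,-160,0,0],[255,-26,-200,0,0],[255,-31,-240,0,0],[255,-36,-280,0,0],[255,-41,-320,0,0],[255,-46,-360,0,0],[255,-52,-400,0,0],[255,-57,-440,0,0],[255,-62,-480,0,0]]';python3 -m creep '[[255,0,0,0,0],[255,0,0,0,0],[255,0,0,0,0]]'
python3 - <<'E'
from h import *
to([.395,.341,.02])
im,c=snap('wrist','w2')
for d in ctrl.outline_of('wrist','cap_tray')[:2]:
    ys,xs=np.nonzero(d['mask']);P=np.array([onz('wrist',u,v,.014,c)[:2] for u,v in zip(xs,ys)],np.float32)
    print(d['conf'],cv2.minAreaRect(P),d['rect'])
E
```

```text
t: 4.73
tool_pos: [0.3901, 0.336, 0.1729]
tool_rot: [3.138, 0.143, -0.002]
contact_force: [1.0, -1.4, -0.3]
opening: 0.021
t: 4.98
tool_pos: [0.391, 0.334, 0.1729]
tool_rot: [3.137, 0.144, -0.002]
contact_force: [0.1, 0.0, -0.8]
opening: 0.0208
t 4.98 tcp [0.391  0.334  0.1729] x [ 0.996  0.092 -0.002] y [ 0.092 -0.996  0.001] open 0.0208 F [ 0.1  0.  -0.8]
shift [  4.8  -6.9 152.8]
0.93 ((0.4635964035987854, 0.34195977449417114), (0.2260938137769699, 0.08482714742422104), 0.6176244020462036) [228.4, 0.8, 109.8, 226.1]
0.57 ((0.2993178963661194, 0.33103829622268677), (0.08893682807683945, 0.12683258950710297), 78.2708740234375) [237.6, 219.8, 89.3, 102.8]
```

View pics/w2.png

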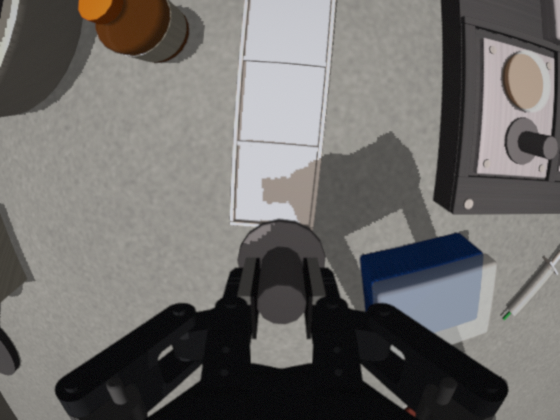

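The cap is held upright in the jaws at (280,250). The tray's near end edge is at (232,223)–(312,227) and its first cross wall at (238,142)–(320,146).

Run:
```python
from h import *
for k in [(232,223),(313,227),(239,142),(320,146),(243,61),(327,66)]: print(k,onz('wrist',*k,.014).round(4))
P=np.mean([onz('wrist',*k,.014) for k in [(232,223),(313,227),(239,142),(320,146)]],0); print(P)
to([P[0],P[1],.022])
```

```text
(232, 223) [0.3531 0.3791 0.014 ]
(313, 227) [0.356  0.2983 0.014 ]
(239, 142) [0.434  0.3765 0.014 ]
(320, 146) [0.4369 0.3011 0.014 ]
(243, 61) [0.5097 0.3786 0.014 ]
(327, 66) [0.5121 0.3023 0.014 ]
[0.39500401 0.33875048 0.014     ]
t 5.08 tcp [0.3917 0.3332 0.1733] x [ 0.996  0.089 -0.001] y [ 0.089 -0.996  0.001] open 0.0207 F [ 0.  -0.6 -0.4]
shift [  3.9  -5.4 151.3]
```

```bash
python3 -m creep '[[255,4,-5,40,0],[255,4,-5,80,0],[255,4,-5,120,0],[255,4,-5,138,0],[255,4,-5,146,0],[255,4,-5,151,0],[255,4,-5,151,0],[255,4,-5,151,0]]'
```

```text
t: 5.75
tool_pos: [0.3969, 0.3398, 0.0247]
tool_rot: [-3.137, -0.14, -0.005]
contact_force: [0.6, 0.2, 0.0]
opening: 0.0209
```

```bash
python3 -m creep '[[255,0,0,2,0],[255,0,0,4,0],[255,0,0,4,0]]'; python3 -m creep '[[100,0,0,0,0],[100,0,0,0,0],[0,0,0,0,0],[0,0,0,0,0],[0,0,0,-5,0],[0,0,0,-40,0],[0,0,0,-80,0],[0,0,0,-120,0],[0,0,0,-160,0],[0,0,0,-160,0]]'
python3 - <<'E'
from h import *
to([.478,.0965,.18])
im,c=snap('wrist','w3')
for d in ctrl.outline_of('wrist','cap0')[:6]:
    ys,xs=np.nonzero(d['mask']);u,v=xs.mean(),ys.mean();print('cap',round(d['conf'],2),round(u,1),round(v,1),d['rect'],onz('wrist',u,v,.06,c).round(4),onz('wrist',u,v,.015,c).round(4))
E
```

```text
t: 6.0
tool_pos: [0.3971, 0.3403, 0.0223]
tool_rot: [-3.137, -0.142, -0.004]
contact_force: [-4.1, -3.6, 12.0]
opening: 0.0209
t: 6.83
tool_pos: [0.3995, 0.3425, 0.1896]
tool_rot: [-3.13, -0.142, -0.023]
contact_force: [0.3, 0.7, 0.0]
opening: 0.0852
t 6.83 tcp [0.3995 0.3425 0.1896] x [0.996 0.091 0.015] y [ 0.091 -0.996 -0.008] open 0.0852 F [0.3 0.7 0. ]
shift [ 55.7 252.2   8.5]
cap 0.72 522.6 151.3 [500.0, 128.2, 50.6, 43.5] [0.4763 0.1028 0.06  ] [0.4762 0.0621 0.015 ]
cap 0.69 285.6 285.9 [267.1, 264.2, 39.5, 48.0] [0.3143 0.3318 0.06  ] [0.2875 0.3289 0.015 ]
cap 0.55 283.9 190.1 [261.9, 169.5, 45.0, 42.6] [0.4089 0.3423 0.06  ] [0.3977 0.3412 0.015 ]
cap 0.52 508.0 115.0 [471.2, 54.6, 79.6, 129.1] [0.5083 0.1309 0.06  ] [0.5135 0.0949 0.015 ]
```

```bash
python3 -m creep '[[0,13,41,0,0],[0,26,82,0,0],[0,39,123,0,0],[0,52,164,0,0],[0,55,205,0,0],[0,55,247,0,0],[0,55,247,0,0],[0,55,247,0,0]]'
python3 - <<'E'
from h import *
im,c=snap('wrist','w4')
to([.477,.1015,.066])
for d in ctrl.outline_of('wrist','cap0')[:6]:
    ys,xs=np.nonzero(d['mask']);u,v=xs.mean(),ys.mean();print('cap',round(d['conf'],2),round(u,1),round(v,1),d['rect'],onz('wrist',u,v,.06,c).round(4),onz('wrist',u,v,.015,c).round(4))
E
```

```text
t: 7.6
tool_pos: [0.4715, 0.0965, 0.1769]
tool_rot: [-3.139, -0.135, 0.006]
contact_force: [-0.5, 0.3, -0.7]
opening: 0.0853
t 7.65 tcp [0.4715 0.098  0.1772] x [ 0.996  0.088 -0.003] y [ 0.088 -0.996 -0.001] open 0.0855 F [0.2 0.1 0.3]
shift [  6.2  -2.9 111.1]
cap 0.81 98.6 307.9 [85.5, 294.1, 30.1, 30.4] [0.3338 0.2871 0.06  ] [0.296 0.319 0.015]
cap 0.78 71.1 236.4 [48.7, 215.0, 42.0, 39.4] [0.4184 0.3058 0.06  ] [0.3952 0.3409 0.015 ]
cap 0.76 410.8 188.9 [385.4, 165.5, 55.4, 47.7] [ 0.4934 -0.0142  0.06  ] [ 0.4833 -0.0348  0.015 ]
cap 0.75 276.3 192.6 [247.7, 167.9, 55.1, 52.3] [0.4793 0.1016 0.06  ] [0.4668 0.1012 0.015 ]
cap 0.74 5.2 118.1 [0.0, 98.5, 8.2, 42.2] [0.5398 0.3879 0.06  ] [0.5377 0.4374 0.015 ]
cap 0.68 126.7 5.0 [110.7, 0.0, 36.8, 12.5] [0.6349 0.2414 0.06  ] [0.6495 0.2653 0.015 ]
```

cap2 is at about (.478,.1015), and the gripper is nearly over it.

```bash
python3 -m creep '[[0,6,-3,38,0],[0,6,-3,76,0],[0,6,-3,110,0],[0,6,-3,110,0],[255,6,-3,111,0],[255,6,-3,111,0],[255,6,-3,111,0],[255,6,-3,111,0],[255,6,-3,111,0],[255,6,-3,111,0],[255,6,-3,111,0]]' 30; python3 -m creep '[[255,0,0,-10,0],[255,0,0,-40,0],[255,0,0,-80,0],[255,0,0,-110,0],[255,0,0,-110,0],[255,0,0,-110,0]]'
python3 - <<'E'
from h import *
to([.475,.340,.022])
E
```

```text
t: 8.62
tool_pos: [0.4795, 0.1023, 0.07]
tool_rot: [-3.138, -0.142, -0.005]
contact_force: [-0.4, 0.0, 6.4]
opening: 0.021
t: 9.12
tool_pos: [0.4796, 0.1022, 0.1811]
tool_rot: [-3.138, -0.142, -0.009]
contact_force: [-0.7, 0.7, -1.6]
opening: 0.021
t 9.12 tcp [0.4796 0.1022 0.1811] x [0.996 0.091 0.006] y [ 0.091 -0.996  0.   ] open 0.021 F [-0.7  0.7 -1.6]
shift [  16.1 -237.3  159.2]
```

```bash
python3 -m creep '[[255,3,-40,0,0],[255,6,-80,0,0],[255,9,-120,0,0],[255,12,-160,0,0],[255,14,-200,0,0],[255,16,-237,0,0],[255,16,-237,0,0],[255,16,-237,0,0],[255,16,-237,40,0],[255,16,-237,80,0],[255,16,-237,120,0],[255,16,-237,145,0]]'; python3 -m creep '[[255,0,0,2,0],[255,0,0,5,0],[255,0,0,5,0],[255,0,0,5,0]]'
```

```text
t: 10.12
tool_pos: [0.4693, 0.3365, 0.0274]
tool_rot: [3.135, 0.14, -0.011]
contact_force: [-0.9, -0.3, -1.2]
opening: 0.0209
t: 10.45
tool_pos: [0.4733, 0.3395, 0.0293]
tool_rot: [-3.138, -0.141, -0.002]
contact_force: [0.9, -0.5, -0.3]
opening: 0.0208
```

```bash
python3 -m creep '[[255,0,0,2,0],[255,0,0,4,0],[255,0,0,4,0]]'; python3 -m creep '[[255,0,0,1,0],[255,0,0,2,0],[255,0,0,2,0]]'
```

```text
t: 10.7
tool_pos: [0.4727, 0.3398, 0.0244]
tool_rot: [-3.138, -0.143, -0.001]
contact_force: [-0.3, 0.9, -1.3]
opening: 0.021
t: 10.95
tool_pos: [0.4731, 0.34, 0.0238]
tool_rot: [3.138, 0.143, 0.001]
contact_force: [-3.1, -1.7, 8.2]
opening: 0.0209
```

Contact, so I'll release, rise and move over cap1.

```bash
python3 -m creep '[[100,0,0,0,0],[100,0,0,0,0],[0,0,0,0,0],[0,0,0,0,0],[0,0,0,-5,0],[0,0,0,-40,0],[0,0,0,-80,0],[0,0,0,-120,0],[0,0,0,-155,0],[0,0,0,-155,0]]'
python3 - <<'E'
from h import *
to([.4935,-.0165,.18])
E
```

```text
t: 11.78
tool_pos: [0.4768, 0.3421, 0.1874]
tool_rot: [-3.131, -0.142, -0.023]
contact_force: [0.7, 0.7, 1.6]
opening: 0.0855
t 11.78 tcp [0.4768 0.3421 0.1874] x [0.996 0.091 0.015] y [ 0.091 -0.996 -0.006] open 0.0855 F [0.7 0.7 1.6]
shift [-16.1 358.7   4.9]
```

```bash
python3 -m creep '[[0,-2,40,0,0],[0,-4,80,0,0],[0,-6,120,0,0],[0,-8,160,0,0],[0,-10,200,0,0],[0,-12,240,0,0],[0,-14,280,0,0],[0,-16,320,0,0],[0,-16,357,0,0],[0,-16,357,0,0],[0,-16,357,0,0]]'
python3 - <<'E'
from h import *
im,c=snap('wrist','w5')
o,R=st()
for d in ctrl.outline_of('wrist','cap0')[:6]:
    ys,xs=np.nonzero(d['mask']);u,v=xs.mean(),ys.mean();print('cap',round(d['conf'],2),round(u,1),round(v,1),d['rect'],onz('wrist',u,v,.06,c).round(4),onz('wrist',u,v,.015,c).round(4))
to([.4935,-.0165,.066])
E
```

```text
t: 12.7
tool_pos: [0.4889, -0.0189, 0.177]
tool_rot: [-3.138, -0.136, -0.0]
contact_force: [0.9, 0.3, 0.3]
opening: 0.0853
t 12.75 tcp [ 0.4888 -0.0176  0.1769] x [ 0.996  0.089 -0.   ] y [ 0.089 -0.996 -0.001] open 0.0853 F [0.3 0.8 0.4]
cap 0.94 279.0 195.2 [254.5, 174.2, 52.6, 46.9] [ 0.4951 -0.0161  0.06  ] [ 0.4824 -0.0169  0.015 ]
cap 0.92 35.9 307.5 [21.4, 289.5, 29.7, 37.0] [0.328  0.2753 0.06  ] [0.2863 0.3251 0.015 ]
cap 0.91 39.7 20.3 [18.2, 4.9, 45.5, 35.8] [0.6528 0.2273 0.06  ] [0.6675 0.2687 0.015 ]
cap 0.87 8.5 183.8 [0.6, 165.5, 20.3, 35.3] [0.4867 0.276  0.06  ] [0.4725 0.3259 0.015 ]
cap 0.81 13.3 237.7 [0.0, 220.6, 25.6, 33.4] [0.4227 0.2836 0.06  ] [0.3974 0.3349 0.015 ]
t 12.8 tcp [ 0.4888 -0.0168  0.1769] x [ 0.996  0.091 -0.   ] y [ 0.091 -0.996 -0.001] open 0.0852 F [-0.7  0.7  0.5]
shift [  4.7   0.2 110.9]
```

View pics/w5.png

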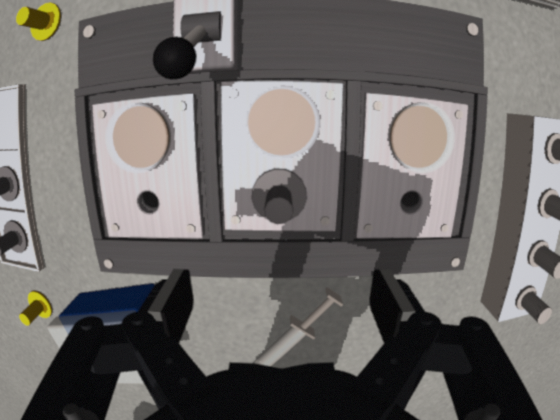

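Caps 0 and 2 are in the tray. Open bores show at (148,201) and (410,200), and cap1 lies at (279,195). The bed's corner screws are at (88,31), (473,29), (108,264) and (457,262). Next I'll grip cap1 and work out the bed pose.

```bash
python3 - <<'E'
from h import *
c=ctrl.calibration('wrist')
S=np.array([onz('wrist',*k,.048,c)[:2] for k in [(88.5,31.5),(473.5,29),(108,264.5),(457,262.5)]]);print(S.round(4))
ce=S.mean(0);by=(S[0]-S[1]+S[2]-S[3]);yaw=np.arctan2(-by[0],by[1]);bx=S[0]-S[2]+S[1]-S[3];print(ce,yaw,np.arctan2(bx[1],bx[0]))
a=(yaw+np.arctan2(bx[1],bx[0]))/2;ex=np.array([np.cos(a),np.sin(a)]);ey=np.array([-ex[1],ex[0]])
for i,y in enumerate((-.122,0,.122)):
    B=ce-.05*ex+y*ey; print('bore',i,B.round(4),proj('wrist',[*B,.04],c).round(1))
print(onz('wrist',148,201,.048,c),onz('wrist',410,200,.048,c))
E
python3 -m creep '[[0,5,0,38,0],[0,5,0,76,0],[0,5,0,110,0],[0,5,0,110,0],[255,5,0,111,0],[255,5,0,111,0],[255,5,0,111,0],[255,5,0,111,0],[255,5,0,111,0],[255,5,0,111,0],[255,5,0,111,0]]' 30; python3 -m creep '[[255,0,0,-10,0],[255,0,0,-40,0],[255,0,0,-80,0],[255,0,0,-110,0],[255,0,0,-110,0],[255,0,0,-110,0]]'
python3 - <<'E'
from h import *
to([.555,.341,.025])
snap('wrist','w6')
E
```

```text
[[ 0.6344  0.1744]
 [ 0.6689 -0.1775]
 [ 0.4022  0.1577]
 [ 0.4372 -0.206 ]]
[ 0.53563281 -0.01286277] 0.09682955531648633 0.0972784292746274
bore 0 [ 0.4977 -0.1391] [411.5 199. ]
bore 1 [ 0.4859 -0.0177] [282.4 199.3]
bore 2 [0.474  0.1037] [153.  200.7]
[0.47598578 0.10560643 0.048     ] [ 0.49860248 -0.13408604  0.048     ]
t: 13.72
tool_pos: [0.4953, -0.0171, 0.068]
tool_rot: [3.138, 0.142, 0.005]
contact_force: [-0.6, 1.6, 6.3]
opening: 0.0207
t: 14.22
tool_pos: [0.4954, -0.0173, 0.1791]
tool_rot: [3.137, 0.142, 0.008]
contact_force: [-0.5, 0.6, -1.2]
opening: 0.021
t 14.22 tcp [ 0.4954 -0.0173  0.1791] x [0.996 0.091 0.005] y [ 0.091 -0.996  0.002] open 0.021 F [-0.5  0.6 -1.2]
shift [  91.  -351.6  154. ]
```

View pics/w6.png

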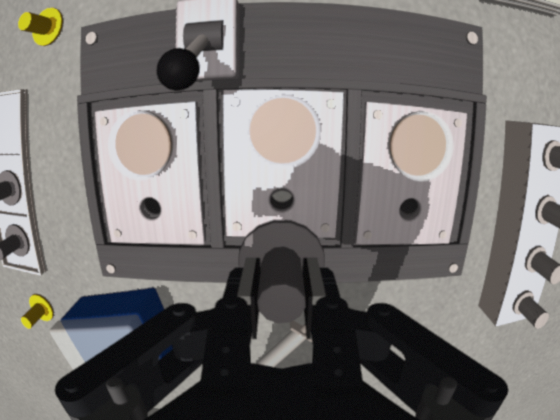

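cap1 is held. All three bores are open, at (150,208), (282,200) and (410,208). I'll take cap1 to the far pocket.

```bash
python3 -m creep '[[255,10,-39,0,0],[255,20,-78,0,0],[255,30,-117,0,0],[255,40,-156,0,0],[255,50,-195,0,0],[255,60,-234,0,0],[255,70,-273,0,0],[255,80,-312,0,0],[255,91,-351,0,0],[255,91,-351,0,0],[255,91,-351,40,0],[255,91,-351,80,0]]';python3 -m creep '[[255,0,0,30,0],[255,0,0,55,0],[255,0,0,65,0],[255,0,0,65,0]]'
python3 - <<'E'
from h import *
to([.555,.341,.022])
E
```

```text
t: 15.27
tool_pos: [0.5538, 0.3423, 0.0962]
tool_rot: [-3.137, -0.145, -0.006]
contact_force: [1.2, -1.1, -1.0]
opening: 0.0213
t: 15.6
tool_pos: [0.5497, 0.3392, 0.0265]
tool_rot: [3.135, 0.142, -0.012]
contact_force: [-0.3, 0.1, -0.1]
opening: 0.0208
t 15.6 tcp [0.5497 0.3392 0.0265] x [ 0.996  0.091 -0.008] y [ 0.091 -0.996  0.003] open 0.0208 F [-0.3  0.1 -0.1]
shift [ 5.5 -1.3  4.5]
```

```bash
python3 -m creep '[[255,2,0,1,0],[255,2,0,2,0],[255,2,0,2,0]]'; python3 -m creep '[[255,0,0,1,0],[255,0,0,2,0],[255,0,0,2,0]]'
```

```text
t: 15.85
tool_pos: [0.5553, 0.3412, 0.0297]
tool_rot: [-3.138, -0.142, -0.002]
contact_force: [-1.1, -0.4, -0.8]
opening: 0.0208
t: 16.1
tool_pos: [0.5548, 0.3412, 0.0272]
tool_rot: [-3.138, -0.143, -0.001]
contact_force: [0.1, 1.1, -1.5]
opening: 0.0208
```

```bash
python3 -m creep '[[255,0,0,1,0],[255,0,0,3,0],[255,0,0,3,0]]'; python3 -m creep '[[255,0,0,1,0],[255,0,0,2,0],[255,0,0,2,0]]'
```

```text
t: 16.35
tool_pos: [0.5548, 0.3411, 0.0238]
tool_rot: [-3.138, -0.143, -0.0]
contact_force: [0.1, 0.2, -0.5]
opening: 0.0208
t: 16.6
tool_pos: [0.5549, 0.3412, 0.0238]
tool_rot: [3.138, 0.143, -0.001]
contact_force: [-4.3, -3.3, 8.4]
opening: 0.0209
```

```bash
python3 -m creep '[[100,0,0,0,0],[100,0,0,0,0],[0,0,0,0,0],[0,0,0,0,0],[0,0,0,-5,0],[0,0,0,-40,0],[0,0,0,-80,0],[0,0,0,-120,0],[0,0,0,-160,0],[0,0,0,-170,0],[0,0,0,-170,0]]'
python3 - <<'E'
from h import *
to([.50,-.318,.19])
im,c=snap('wrist','w7')
for d in ctrl.outline_of('wrist','cap0')[:6]:
    ys,xs=np.nonzero(d['mask']);u,v=xs.mean(),ys.mean();print('cap',round(d['conf'],2),round(u,1),round(v,1),d['rect'],onz('wrist',u,v,.015,c).round(4))
E
```

```text
t: 17.52
tool_pos: [0.5574, 0.3425, 0.1987]
tool_rot: [-3.134, -0.143, -0.016]
contact_force: [0.3, -1.2, -0.6]
opening: 0.0855
t 17.52 tcp [0.5574 0.3425 0.1987] x [0.996 0.091 0.01 ] y [ 0.091 -0.996 -0.004] open 0.0855 F [ 0.3 -1.2 -0.6]
shift [-117.2  652.5    5.1]
cap 0.8 277.4 260.0 [256.2, 240.8, 41.2, 44.3] [0.4718 0.3399 0.015 ]
cap 0.73 359.4 85.9 [339.8, 65.5, 42.0, 41.4] [0.6676 0.2748 0.015 ]
cap 0.69 283.0 189.1 [262.8, 171.8, 41.5, 38.6] [0.5535 0.3411 0.015 ]
cap 0.62 271.2 314.4 [254.6, 295.2, 37.1, 42.8] [0.396  0.3409 0.015 ]
cap 0.59 275.9 363.0 [265.5, 357.8, 24.3, 12.9] [0.3119 0.3283 0.015 ]
cap 0.15 554.3 174.6 [546.6, 164.2, 13.4, 22.5] [ 0.6137 -0.0196  0.015 ]
```

All three caps are in their pockets. On to the pins.

```bash
python3 -m creep '[[0,-7,41,0,0],[0,-14,82,0,0],[0,-21,123,0,0],[0,-28,164,0,0],[0,-35,205,0,0],[0,-42,246,0,0],[0,-49,287,0,0],[0,-56,328,0,0],[0,-63,369,0,0],[0,-70,410,0,0],[0,-77,450,0,0],[0,-84,490,0,0]]';python3 -m creep '[[0,-8,40,0,0],[0,-16,80,0,0],[0,-24,120,0,0],[0,-33,160,0,0],[0,-33,160,0,0],[0,-33,160,0,0]]'
python3 - <<'E'
from h import *
im,c=snap('wrist','w8'); o,R=st()
for d in ctrl.outline_of('wrist','pin0')[:6]:
    ys,xs=np.nonzero(d['mask']);u,v=xs.mean(),ys.mean();print('pin',round(d['conf'],2),round(u,1),round(v,1),d['rect'],onz('wrist',u,v,.075,c).round(4))
E
```

```text
t: 18.62
tool_pos: [0.5133, -0.1557, 0.1886]
tool_rot: [-3.136, -0.142, 0.007]
contact_force: [0.3, 0.7, 0.7]
opening: 0.0854
t: 19.12
tool_pos: [0.4953, -0.3178, 0.1884]
tool_rot: [-3.135, -0.137, 0.007]
contact_force: [-0.2, 0.3, -0.6]
opening: 0.0853
t 19.17 tcp [ 0.4957 -0.3164  0.1888] x [ 0.996  0.089 -0.004] y [ 0.089 -0.996 -0.004] open 0.0851 F [-0.   0.1 -0.2]
pin 0.81 290.0 304.7 [274.4, 280.4, 33.3, 50.9] [ 0.3958 -0.3339  0.075 ]
pin 0.75 286.6 246.8 [269.4, 221.9, 36.2, 53.1] [ 0.4564 -0.325   0.075 ]
pin 0.75 282.8 178.0 [265.0, 157.5, 36.3, 41.2] [ 0.5166 -0.3164  0.075 ]
pin 0.65 278.4 103.7 [260.7, 88.0, 39.3, 33.2] [ 0.5753 -0.3078  0.075 ]
```

View pics/w8.png

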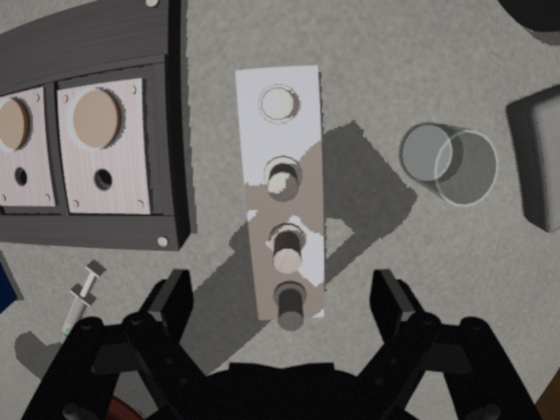

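The four pins run down the rack at (278,104), (283,178), (287,247) and (290,305). I'll take the second one, pin1, at about (.514,-.317).

Run:
```python
from h import *
to([.5145,-.3167,.064])
```

```text
t 19.22 tcp [ 0.4962 -0.3157  0.1893] x [ 0.996  0.091 -0.003] y [ 0.091 -0.996 -0.004] open 0.0856 F [-0.2  0.6 -0.1]
shift [ 18.5   3.1 125.3]
```

```bash
python3 -m creep '[[0,18,3,0,0],[0,18,3,40,0],[0,18,3,80,0],[0,18,3,115,0],[0,18,3,125,0],[0,18,3,125,0],[255,18,3,125,0],[255,18,3,125,0],[255,18,3,125,0],[255,18,3,125,0],[255,18,3,125,0],[255,18,3,125,0]]' 60; python3 -m creep '[[255,0,0,0,0],[255,0,0,-15,0],[255,0,0,-50,0],[255,0,0,-90,0],[255,0,0,-130,0],[255,0,0,-130,0],[255,0,0,-130,0]]'
python3 - <<'E'
from h import *
to([.4977,-.1391,.15])
snap('wrist','w9')
E
```

```text
t: 20.22
tool_pos: [0.5162, -0.3187, 0.0691]
tool_rot: [3.137, 0.142, 0.003]
contact_force: [-1.5, 2.2, 6.4]
opening: 0.0224
t: 20.8
tool_pos: [0.517, -0.3196, 0.2013]
tool_rot: [3.133, 0.142, 0.009]
contact_force: [0.2, -0.1, -1.2]
opening: 0.0221
t 20.8 tcp [ 0.517  -0.3196  0.2013] x [0.996 0.091 0.006] y [ 0.091 -0.996  0.005] open 0.0221 F [ 0.2 -0.1 -1.2]
shift [  -3.1 -181.8   50.3]
```

```bash
python3 -m creep '[[255,-1,-37,0,0],[255,-2,-74,0,0],[255,-3,-111,0,0],[255,-3,-148,0,0],[255,-3,-182,0,0],[255,-3,-182,0,0],[255,-3,-182,20,0],[255,-3,-182,40,0],[255,-3,-182,40,0],[255,-3,-182,40,0]]'
python3 - <<'E'
from h import *
st(); im,c=snap('wrist','w10')
cr=cv2.resize(im[60:300,130:430],None,fx=2.5,fy=2.5,interpolation=cv2.INTER_CUBIC); cv2.imwrite('pics/crop10.png',cr[:,:,::-1])
for k in [.085,.002+.046]: print(proj('wrist',[.4977,-.1391,k],c))
o=ctrl.get_obs();T=np.array(o['tool_pos']);
for dz in (-.065,-.012,.02): print(dz,proj('wrist',T+[0,0,dz],c).round(1))
E
```

```text
t: 21.68
tool_pos: [0.4939, -0.1367, 0.1539]
tool_rot: [-3.136, -0.142, 0.009]
contact_force: [0.3, 0.3, -0.9]
opening: 0.0219
t 21.68 tcp [ 0.4939 -0.1367  0.1539] x [ 0.996  0.09  -0.006] y [ 0.09  -0.996 -0.003] open 0.0219 F [ 0.3  0.3 -0.9]
[286.0088141  217.70517832]
[285.41062305 201.74375195]
-0.065 [283.1 224. ]
-0.012 [283.5 260.6]
0.02 [283.9 294.3]
```

View pics/crop10.png

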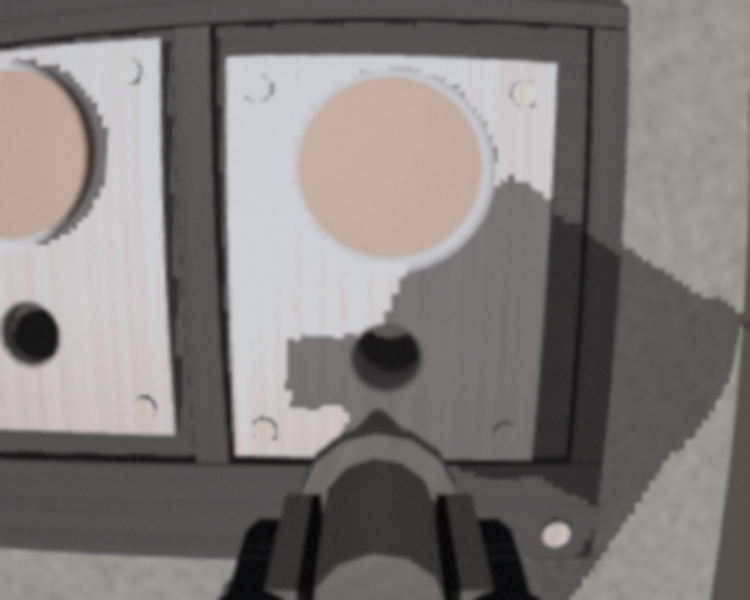

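The pin is held upright, with its tip at px (281,224). Carrier0's bore is at (285,203), and its plate sits against the left bar. I'll correct using only positions measured in this camera.

Run:
```python
from h import *
c=ctrl.calibration('wrist')
cb=onz('wrist',284.8,203.2,.048,c); tip=onz('wrist',280.8,224.5,.089,c); s3=onz('wrist',352.4,274,.048,c); h=onz('wrist',281.4,60+208,.154+.012,c)
print(cb,tip,s3)
b1=cb-[.0009,.005,0]; b2=s3+[.0605,.0669,0]; print('bed',b1,b2)
o,R=st(); 
for b in (b1,b2): print(np.round(R.T@(b-tip)*1000,1))
```

```text
[ 0.49733774 -0.1394792   0.048     ] [ 0.49456291 -0.13653109  0.089     ] [ 0.43693963 -0.20594262  0.048     ]
bed [ 0.49643774 -0.1444792   0.048     ] [ 0.49743963 -0.13904262  0.048     ]
t 21.73 tcp [ 0.4951 -0.1373  0.1558] x [ 0.996  0.09  -0.003] y [ 0.09  -0.996 -0.001] open 0.0226 F [-0.4  0.4 -0.8]
[ 1.3  8.1 41. ]
[ 2.7  2.8 41. ]
```

Run:
```python
from h import *
im,c=snap('wrist','w11'); g=cv2.cvtColor(im,cv2.COLOR_RGB2GRAY).astype(np.float32)
a=.09;ex=np.array([np.cos(a),np.sin(a)]);ey=np.array([-ex[1],ex[0]]);cb=np.array([.4973,-.1395])
def prof(ts,ss,along):
    out=[]
    for t in ts:
        P=[cb+(t*ey+s*ex if along=='y' else t*ex+s*ey) for s in ss]
        p=np.array([proj('wrist',[*q,.048],c) for q in P],np.float32)
        v=cv2.remap(g,p[:,0].reshape(1,-1),p[:,1].reshape(1,-1),cv2.INTER_LINEAR)[0]; out.append(np.median(v))
    return ' '.join(f'{t*1000:.0f}:{v:.0f}' for t,v in zip(ts,out))
mm=1e-3
print('y+',prof(np.arange(40,66)*mm,np.arange(-10,16)*mm,'y'))
print('y-',prof(-np.arange(40,66)*mm,np.arange(-10,16)*mm,'y'))
print('x- left',prof(-np.arange(26,50)*mm,np.arange(30,42)*mm,'x'))
print('x- right',prof(-np.arange(26,50)*mm,-np.arange(26,40)*mm,'x'))
print('x+ ',prof(np.arange(85,115)*mm,-np.arange(0,40)*mm,'x'))
```

```text
y+ 40:206 41:205 42:205 43:206 44:206 45:206 46:207 47:208 48:208 49:207 50:200 51:167 52:100 53:47 54:45 55:68 56:82 57:85 58:84 59:84 60:84 61:85 62:85 63:84 64:83 65:81
y- -40:114 -41:115 -42:116 -43:117 -44:117 -45:116 -46:115 -47:113 -48:99 -49:67 -50:50 -51:49 -52:49 -53:48 -54:48 -55:48 -56:48 -57:48 -58:48 -59:43 -60:31 -61:29 -62:40 -63:46 -64:47 -65:48
x- left -26:197 -27:197 -28:196 -29:197 -30:197 -31:198 -32:197 -33:196 -34:183 -35:124 -36:51 -37:28 -38:45 -39:71 -40:81 -41:82 -42:82 -43:81 -44:82 -45:82 -46:83 -47:83 -48:81 -49:75
x- right -26:112 -27:112 -28:112 -29:112 -30:112 -31:111 -32:111 -33:111 -34:110 -35:105 -36:81 -37:43 -38:32 -39:43 -40:51 -41:65 -42:79 -43:83 -44:84 -45:84 -46:85 -47:85 -48:85 -49:85
x+  85:190 86:193 87:196 88:200 89:204 90:204 91:205 92:204 93:190 94:134 95:90 96:83 97:83 98:83 99:82 100:81 101:81 102:81 103:79 104:68 105:55 106:72 107:82 108:84 109:85 110:85 111:85 112:82 113:74 114:77
```

```bash
python3 -m creep '[[255,-40,0,0,0],[255,-78,0,0,0],[255,-78,0,0,0],[255,-78,0,0,0],[255,-78,0,0,0]]'
python3 - <<'E'
from h import *
st(); im,c=snap('wrist','w12')
p=proj('wrist',[.4977,-.139,.044],c); print(p); u,v=p.round().astype(int)
cr=im[v-20:v+20,u-40:u+40].astype(np.float32); cr=np.clip(255*(cr/255)**.45,0,255).astype(np.uint8)
cr=cv2.resize(cr,None,fx=10,fy=10,interpolation=cv2.INTER_CUBIC); cv2.imwrite('pics/crop12.png',cr[:,:,::-1])
E
```

```text
t: 22.2
tool_pos: [0.4191, -0.145, 0.1586]
tool_rot: [3.137, 0.141, 0.005]
contact_force: [0.9, 0.6, -0.8]
opening: 0.0223
t 22.2 tcp [ 0.4191 -0.145   0.1586] x [0.996 0.09  0.003] y [ 0.09  -0.996  0.002] open 0.0223 F [ 0.9  0.6 -0.8]
[282.7300726  107.04638746]
```

View pics/crop12.png

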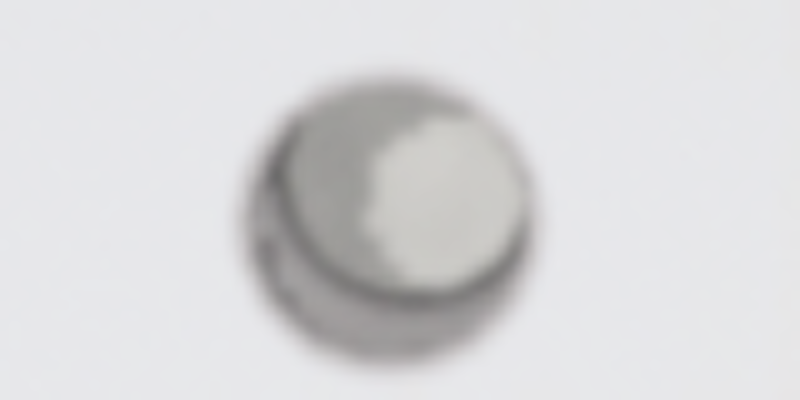

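The enlarged crop shows the carrier bore rim centred at crop (390,222). Inside it is the bed bore's rim, centred at about (416,162), roughly 5 mm further in +x and 2 mm in -y. That gives a direct fix on the bed bore.

Run:
```python
from h import *
c=ctrl.calibration('wrist'); o=ctrl.get_obs();print(np.round(o['tool_pos'],4))
print('bed',onz('wrist',284.6,103.2,.04,c),'car',onz('wrist',282,109.2,.048,c),'cam',-np.array(c['R']).T@c['t'])
```

```text
[ 0.4195 -0.145   0.1586]
bed [ 0.50120259 -0.14010937  0.04      ] car [ 0.49629013 -0.13845276  0.048     ] cam [ 0.49834173 -0.13679977  0.30066585]
```

Run:
```python
from h import *
to([.5014,-.1406,.120])
```

```text
t 22.25 tcp [ 0.4195 -0.145   0.1586] x [0.996 0.09  0.003] y [ 0.09  -0.996  0.002] open 0.0226 F [-0.6  0.5 -0.4]
shift [81.9  3.  38.8]
```

```bash
python3 -m creep '[[255,40,1,0,0],[255,82,3,0,0],[255,82,3,0,0],[255,82,3,15,0],[255,82,3,35,0],[255,82,3,35,0],[255,82,3,35,0]]' 70
python3 - <<'E'
from h import *
to([.5014,-.1406,.066]); im,c=snap('wrist','w13')
E
```

```text
t: 22.83
tool_pos: [0.5001, -0.1395, 0.1212]
tool_rot: [-3.137, -0.143, 0.004]
contact_force: [1.0, -0.0, -0.9]
opening: 0.0215
t 22.83 tcp [ 0.5001 -0.1395  0.1212] x [ 0.996  0.091 -0.002] y [ 0.091 -0.996 -0.001] open 0.0215 F [ 1.  -0.  -0.9]
shift [ 1.3  1.3 55.1]
```

```bash
python3 -m creep '[[255,1,1,8,0],[255,1,1,14,0],[255,1,1,20,0],[255,1,1,24,0],[255,1,1,24,0]]'; python3 -m creep '[[255,0,0,3,0],[255,0,0,6,0],[255,0,0,9,0],[255,0,0,12,0],[255,0,0,12,0]]'
```

```text
t: 23.3
tool_pos: [0.5003, -0.1404, 0.0967]
tool_rot: [-3.137, -0.142, 0.003]
contact_force: [-0.7, -0.2, -0.7]
opening: 0.0221
t: 23.72
tool_pos: [0.5004, -0.14, 0.0855]
tool_rot: [-3.136, -0.143, 0.004]
contact_force: [-3.2, 3.8, 2.0]
opening: 0.0223
```

```bash
python3 -m creep '[[255,0,0,3,0],[255,0,0,6,0],[255,0,0,9,0],[255,0,0,9,0]]'; python3 -m creep '[[255,0,0,3,0],[255,0,0,6,0],[255,0,0,9,0],[255,0,0,9,0]]'
```

```text
t: 24.05
tool_pos: [0.5013, -0.1404, 0.0771]
tool_rot: [-3.138, -0.143, -0.0]
contact_force: [-1.6, 2.9, 2.8]
opening: 0.0222
t: 24.38
tool_pos: [0.5016, -0.1406, 0.0681]
tool_rot: [-3.138, -0.143, -0.001]
contact_force: [-1.9, 2.5, 2.2]
opening: 0.0218
```

```bash
python3 -m creep '[[255,0,0,1,0],[255,0,0,2,0],[255,0,0,2,0],[255,0,0,2,0]]'; python3 -m creep '[[255,0,0,1,0],[255,0,0,2,0],[255,0,0,2,0],[255,0,0,2,0]]'
```

```text
t: 24.72
tool_pos: [0.5017, -0.1407, 0.0667]
tool_rot: [-3.138, -0.143, -0.001]
contact_force: [-3.6, 3.2, 6.5]
opening: 0.0216
t: 25.05
tool_pos: [0.5018, -0.1407, 0.0665]
tool_rot: [-3.138, -0.143, -0.0]
contact_force: [-7.8, 5.0, 15.8]
opening: 0.0221
```

Pin home at bay 0: TCP .0665, with force rising on the seat. I'll release, then view bores 1 and 2 from above.

```bash
python3 -m creep '[[100,0,0,0,0],[100,0,0,0,0],[0,0,0,0,0],[0,0,0,0,0],[0,0,0,-5,0],[0,0,0,-40,0],[0,0,0,-80,0],[0,0,0,-92,0],[0,0,0,-92,0]]'
python3 - <<'E'
from h import *
to([.409,-.024,.16])
E
```

```text
t: 25.8
tool_pos: [0.5043, -0.1421, 0.1617]
tool_rot: [3.134, 0.142, 0.014]
contact_force: [0.4, 0.1, 0.1]
opening: 0.0855
t 25.8 tcp [ 0.5043 -0.1421  0.1617] x [0.996 0.091 0.009] y [ 0.091 -0.996  0.005] open 0.0855 F [0.4 0.1 0.1]
shift [ -84.2 -126.3    0.3]
```

```bash
cat > bv.py <<'E'
from h import *
import sys
def fit(name,guess):
    im,c=snap('wrist',name); o,R=st()
    p=proj('wrist',[*guess,.044],c);u,v=p.round().astype(int); print('uv',u,v)
    cr=im[v-20:v+20,u-40:u+40].astype(np.float32); cr=np.clip(255*(cr/255)**.45,0,255).astype(np.uint8)
    cr=cv2.resize(cr,None,fx=10,fy=10,interpolation=cv2.INTER_CUBIC); cv2.imwrite(f'pics/crop_{name}.png',cr[:,:,::-1])
fit(sys.argv[1],[float(sys.argv[2]),float(sys.argv[3])])
E
python3 -m creep '[[0,-28,-40,0,0],[0,-56,-80,0,0],[0,-84,-120,0,0],[0,-84,-126,0,0],[0,-84,-126,0,0],[0,-84,-126,0,0]]'; python3 bv.py w14 .488 -.0186
python3 -m creep '[[0,0,-41,0,0],[0,0,-82,0,0],[0,0,-121,0,0],[0,0,-121,0,0],[0,0,-121,0,0],[0,0,-121,0,0]]'; python3 bv.py w15 .477 .103
python3 -c "
import cv2,numpy as np
cv2.imwrite('pics/cc.png',np.vstack([cv2.resize(cv2.imread(f'pics/crop_{n}.png'),(600,300)) for n in('w14','w15')]))"
```

```text
t: 26.3
tool_pos: [0.4052, -0.022, 0.1549]
tool_rot: [3.138, 0.146, -0.001]
contact_force: [0.0, -0.2, 1.0]
opening: 0.0854
t 26.35 tcp [ 0.4059 -0.0227  0.1553] x [ 0.996  0.092 -0.   ] y [ 0.092 -0.996  0.   ] open 0.0852 F [ 0.1 -0.   0.7]
uv 287 101
t: 26.85
tool_pos: [0.3956, 0.0971, 0.1557]
tool_rot: [3.138, 0.142, -0.001]
contact_force: [0.3, -0.1, -0.6]
opening: 0.0855
t 26.9 tcp [0.3957 0.0966 0.1558] x [ 0.996  0.089 -0.001] y [ 0.089 -0.996  0.001] open 0.0857 F [1.1 0.8 0.5]
uv 283 103
```

View pics/cc.png

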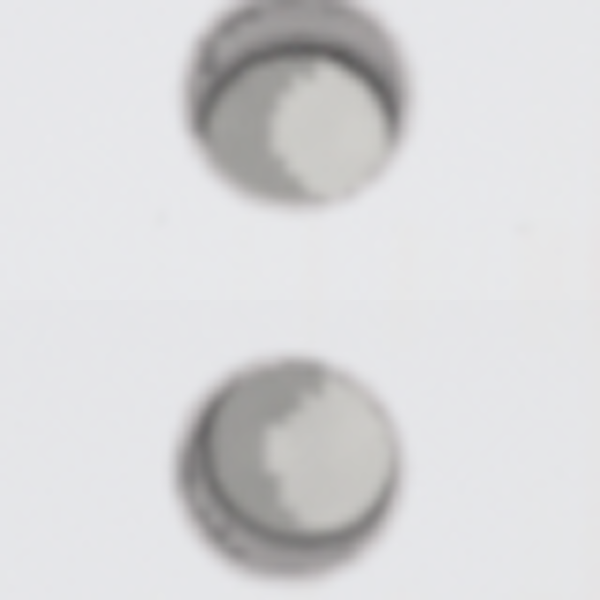

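In w14 (top), the bed bore centre is at crop (300,150) against the carrier's (299,96). In w15 (bottom), it is at (304,138) against (292,166).

Run:
```python
from h import *
c=ctrl.calibration('wrist'); o,R=st()
b2=onz('wrist',283.5,101.4,.04,c); print('bed2',b2, 'car2',onz('wrist',283-40+292/7.5,103-20+166/7.5,.048,c))
b1=onz('wrist',287,101,.04,c)+[.4059-.3957,-.0227-.0966,0]; print('bed1',b1)
b0=np.array([.5012,-.1401,.04])
for a,b in((b1,b0),(b2,b1),(b2,b0)): d=a-b; print(np.linalg.norm(d),np.arctan2(-d[0],d[1]))
to([.4525,-.3263,.19])
```

```text
t 26.9 tcp [0.3957 0.0966 0.1558] x [ 0.996  0.089 -0.001] y [ 0.089 -0.996  0.001] open 0.0857 F [1.1 0.8 0.5]
bed2 [0.47830175 0.10246942 0.04      ] car2 [0.4752408  0.10345481 0.048     ]
bed1 [ 0.48906629 -0.01951185  0.04      ]
0.12119706396101598 0.10028357490508964
0.12245532467532932 0.08801945438968016
0.24364780784445036 0.0941198472901654
t 26.9 tcp [0.3957 0.0966 0.1558] x [ 0.996  0.089 -0.001] y [ 0.089 -0.996  0.001] open 0.0857 F [1.1 0.8 0.5]
shift [ 18.9 426.3 -34. ]
```

```bash
python3 -m creep '[[0,2,40,-15,0],[0,4,80,-34,0],[0,6,120,-34,0],[0,8,160,-34,0],[0,10,200,-34,0],[0,12,240,-34,0],[0,14,280,-34,0],[0,16,320,-34,0],[0,18,360,-34,0],[0,20,400,-34,0],[0,21,427,-34,0],[0,21,427,-34,0]]';python3 -m creep '[[0,0,0,0,0],[0,0,0,0,0]]'
python3 - <<'E'
from h import *
to([.4543,-.3275,.067]); im,c=snap('wrist','w16')
for d in ctrl.outline_of('wrist','pin0')[:6]:
    ys,xs=np.nonzero(d['mask']);u,v=xs.mean(),ys.mean();print('pin',round(d['conf'],2),round(u,1),round(v,1),d['rect'],onz('wrist',u,v,.075,c).round(4))
E
```

```text
t: 27.9
tool_pos: [0.4533, -0.3324, 0.1896]
tool_rot: [3.137, 0.13, -0.001]
contact_force: [-0.7, 0.9, -0.1]
opening: 0.0854
t: 28.07
tool_pos: [0.4538, -0.3264, 0.1895]
tool_rot: [-3.137, -0.139, 0.001]
contact_force: [-0.9, 0.0, -0.8]
opening: 0.0853
t 28.07 tcp [ 0.4538 -0.3264  0.1895] x [ 0.996  0.088 -0.001] y [ 0.088 -0.996 -0.001] open 0.0853 F [-0.9  0.  -0.8]
shift [  0.5   1.3 122.5]
pin 0.82 271.4 53.8 [251.5, 32.6, 42.1, 42.6] [ 0.5733 -0.3078  0.075 ]
pin 0.81 280.7 200.8 [259.4, 179.6, 42.1, 47.3] [ 0.4559 -0.3253  0.075 ]
pin 0.74 85.1 136.8 [62.7, 120.1, 44.4, 29.2] [ 0.501  -0.1465  0.075 ]
pin 0.66 284.3 266.2 [267.4, 240.1, 35.2, 51.2] [ 0.3957 -0.3338  0.075 ]
pin 0.28 22.4 113.4 [2.8, 47.7, 46.1, 124.6] [ 0.5252 -0.0647  0.075 ]
```

```bash
python3 -m creep '[[0,0,1,40,0],[0,0,1,80,0],[0,0,1,112,0],[0,0,1,123,0],[0,0,1,123,0],[255,0,1,123,0],[255,0,1,123,0],[255,0,1,123,0],[255,0,1,123,0],[255,0,1,123,0],[255,0,1,123,0],[255,0,1,123,0]]' 70; python3 -m creep '[[255,0,0,0,0],[255,0,0,-15,0],[255,0,0,-50,0],[255,0,0,-90,0],[255,0,0,-120,0],[255,0,0,-120,0],[255,0,0,-120,0]]'
python3 - <<'E'
from h import *
to([.4902,-.0192,.16])
im,c=snap('wrist','w17')
E
```

```text
t: 29.17
tool_pos: [0.4558, -0.3274, 0.0689]
tool_rot: [3.137, 0.142, 0.003]
contact_force: [-0.2, 1.4, 6.0]
opening: 0.0221
t: 29.75
tool_pos: [0.456, -0.3278, 0.1899]
tool_rot: [3.134, 0.142, 0.006]
contact_force: [0.5, 0.4, -0.7]
opening: 0.0218
t 29.75 tcp [ 0.456  -0.3278  0.1899] x [0.996 0.091 0.004] y [ 0.091 -0.996  0.004] open 0.0218 F [ 0.5  0.4 -0.7]
shift [  62.  -304.3   28.9]
```

```bash
python3 -m creep '[[255,8,-40,0,0],[255,16,-80,0,0],[255,24,-120,0,0],[255,32,-160,0,0],[255,40,-200,0,0],[255,48,-240,0,0],[255,56,-280,0,0],[255,62,-304,0,0],[255,62,-304,20,0],[255,62,-304,35,0],[255,62,-304,35,0],[255,62,-304,35,0]]';python3 - <<'E'
from h import *
to([.4902,-.0192,.12])
im,c=snap('wrist','w18'); T=np.array(ctrl.get_obs()['tool_pos'])
cv2.imwrite('pics/crop18.png',cv2.resize(im[150:300,200:360],None,fx=3.7,fy=3.7,interpolation=cv2.INTER_CUBIC)[:,:,::-1]); print(proj('wrist',T-[0,0,.065],c),proj('wrist',[.4895,-.0188,.04],c))
E
```

```text
t: 30.8
tool_pos: [0.487, -0.0179, 0.149]
tool_rot: [-3.137, -0.143, 0.009]
contact_force: [0.5, -0.1, -1.2]
opening: 0.0221
t 30.8 tcp [ 0.487  -0.0179  0.149 ] x [ 0.996  0.091 -0.006] y [ 0.091 -0.996 -0.002] open 0.0221 F [ 0.5 -0.1 -1.2]
shift [ 3.2  1.7 28.9]
[282.83159185 223.94904926] [283.31423162 201.90676888]
```

View pics/crop18.png

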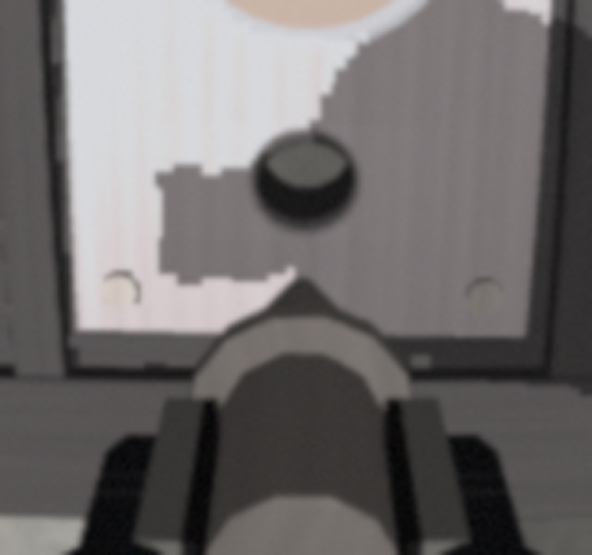

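The tip is in line at px (282,224), as expected. I'll insert.

```bash
python3 -m creep '[[255,3,2,0,0],[255,3,2,20,0],[255,3,2,40,0],[255,3,2,52,0],[255,3,2,52,0],[255,3,2,52,0]]'; python3 -m creep '[[255,0,0,3,0],[255,0,0,6,0],[255,0,0,9,0],[255,0,0,12,0],[255,0,0,12,0]]'
```

```text
t: 31.35
tool_pos: [0.4922, -0.0203, 0.1001]
tool_rot: [-3.138, -0.142, 0.001]
contact_force: [-0.5, -1.0, -1.1]
opening: 0.0218
t: 31.77
tool_pos: [0.4933, -0.0197, 0.0885]
tool_rot: [-3.138, -0.142, -0.005]
contact_force: [2.6, 1.9, -0.4]
opening: 0.0219
```

```bash
python3 -m creep '[[255,-1,0,1,0],[255,-2,0,3,0],[255,-2.5,0,6,0],[255,-2.5,0,9,0],[255,-2.5,0,9,0]]'; python3 -m creep '[[255,0,0,3,0],[255,0,0,6,0],[255,0,0,9,0],[255,0,0,9,0]]'
```

```text
t: 32.18
tool_pos: [0.492, -0.0201, 0.0807]
tool_rot: [3.138, 0.143, 0.009]
contact_force: [4.2, 2.1, 1.7]
opening: 0.0218
t: 32.52
tool_pos: [0.4914, -0.0199, 0.0708]
tool_rot: [-3.138, -0.142, -0.007]
contact_force: [5.9, 3.5, 1.3]
opening: 0.0222
```

```bash
python3 -m creep '[[255,0,0,2,0],[255,0,0,3,0],[255,0,0,4,0],[255,0,0,4,0]]'; python3 -m creep '[[255,0,0,1,0],[255,0,0,2,0],[255,0,0,2,0],[255,0,0,2,0]]'
```

```text
t: 32.85
tool_pos: [0.4915, -0.0198, 0.0672]
tool_rot: [-3.138, -0.142, -0.007]
contact_force: [5.1, 4.1, 2.9]
opening: 0.022
t: 33.18
tool_pos: [0.4919, -0.0198, 0.0664]
tool_rot: [-3.137, -0.142, -0.007]
contact_force: [2.2, 5.8, 9.6]
opening: 0.0226
```

```bash
python3 -m creep '[[255,0,0,1,0],[255,0,0,1,0]]'; python3 -m creep '[[100,0,0,0,0],[100,0,0,0,0],[0,0,0,0,0],[0,0,0,0,0],[0,0,0,-5,0],[0,0,0,-40,0],[0,0,0,-80,0],[0,0,0,-120,0],[0,0,0,-125,0],[0,0,0,-125,0]]'
python3 - <<'E'
from h import *
to([.394,-.336,.19])
E
```

```text
t: 33.35
tool_pos: [0.492, -0.0198, 0.0663]
tool_rot: [-3.137, -0.142, -0.007]
contact_force: [-0.6, 5.3, 13.9]
opening: 0.0219
t: 34.18
tool_pos: [0.4919, -0.0208, 0.1924]
tool_rot: [3.136, 0.142, 0.012]
contact_force: [-0.0, -0.1, 0.1]
opening: 0.0855
t 34.18 tcp [ 0.4919 -0.0208  0.1924] x [0.996 0.091 0.007] y [ 0.091 -0.996  0.002] open 0.0855 F [-0.  -0.1  0.1]
shift [-126.1  305.     2.2]
```

```bash
python3 -m creep '[[0,-15,37,0,0],[0,-30,74,0,0],[0,-45,111,0,0],[0,-60,148,0,0],[0,-75,185,0,0],[0,-90,222,0,0],[0,-105,259,0,0],[0,-120,296,0,0],[0,-126,305,0,0],[0,-126,305,0,0],[0,-126,305,0,0]]'
python3 - <<'E'
from h import *
to([.3945,-.3362,.067]); im,c=snap('wrist','w19')
for d in ctrl.outline_of('wrist','pin0')[:6]:
    ys,xs=np.nonzero(d['mask']);u,v=xs.mean(),ys.mean();print('pin',round(d['conf'],2),round(u,1),round(v,1),d['rect'],onz('wrist',u,v,.075,c).round(4))
E
```

```text
t: 35.1
tool_pos: [0.3911, -0.3346, 0.1861]
tool_rot: [-3.135, -0.14, 0.003]
contact_force: [-0.9, 0.0, 0.0]
opening: 0.0857
t 35.1 tcp [ 0.3911 -0.3346  0.1861] x [ 0.996  0.089 -0.002] y [ 0.089 -0.996 -0.003] open 0.0857 F [-0.9  0.   0. ]
shift [  3.5   2.3 119. ]
pin 0.83 282.1 200.2 [263.4, 173.6, 38.9, 53.2] [ 0.3947 -0.3343  0.075 ]
pin 0.68 77.9 69.5 [51.2, 56.0, 48.5, 28.7] [ 0.4988 -0.1468  0.075 ]
pin 0.58 6.9 89.3 [0.0, 74.2, 17.5, 32.4] [ 0.4882 -0.0506  0.075 ]
pin 0.51 268.9 1.3 [258.7, 5.0, 22.7, -2.9] [ 0.5529 -0.31    0.075 ]
pin 0.33 102.4 97.5 [0.4, 0.0, 176.4, 162.4] [ 0.4726 -0.1749  0.075 ]
```

```bash
python3 -m creep '[[0,3,1,40,0],[0,3,1,80,0],[0,3,1,110,0],[0,3,1,119,0],[0,3,1,119,0],[255,3,1,119,0],[255,3,1,119,0],[255,3,1,119,0],[255,3,1,119,0],[255,3,1,119,0],[255,3,1,119,0],[255,3,1,119,0]]' 70; python3 -m creep '[[255,0,0,0,0],[255,0,0,-15,0],[255,0,0,-50,0],[255,0,0,-90,0],[255,0,0,-120,0],[255,0,0,-120,0],[255,0,0,-120,0]]'
python3 - <<'E'
from h import *
to([.479,.102,.12])
E
```

```text
t: 36.2
tool_pos: [0.3957, -0.3367, 0.0707]
tool_rot: [3.137, 0.142, 0.002]
contact_force: [-0.5, 2.5, 6.3]
opening: 0.0221
t: 36.78
tool_pos: [0.396, -0.3374, 0.192]
tool_rot: [3.134, 0.142, 0.006]
contact_force: [0.2, 0.6, -2.1]
opening: 0.0221
t 36.78 tcp [ 0.396  -0.3374  0.192 ] x [0.996 0.091 0.003] y [ 0.091 -0.996  0.005] open 0.0221 F [ 0.2  0.6 -2.1]
shift [ 122.2 -430.4   70.4]
```

```bash
python3 -m creep '[[255,11,-39,0,0],[255,22,-78,0,0],[255,33,-117,0,0],[255,44,-156,0,0],[255,55,-195,0,0],[255,66,-234,0,0],[255,77,-273,0,0],[255,88,-312,0,0],[255,99,-351,0,0],[255,110,-390,0,0],[255,121,-429,0,0],[255,121,-429,0,0]]';python3 -m creep '[[255,0,0,0,0],[255,0,0,20,0],[255,0,0,40,0],[255,0,0,40,0],[255,0,0,40,0],[255,0,0,40,0]]';python3 - <<'E'
from h import *
to([.479,.102,.10])
im,c=snap('wrist','w20'); T=np.array(ctrl.get_obs()['tool_pos'])
cv2.imwrite('pics/crop20.png',cv2.resize(im[150:300,200:360],None,fx=3.7,fy=3.7,interpolation=cv2.INTER_CUBIC)[:,:,::-1]); print(proj('wrist',T-[0,0,.067],c),proj('wrist',[.4785,.1025,.04],c))
E
```

```text
t: 37.78
tool_pos: [0.4754, 0.1079, 0.1868]
tool_rot: [-3.135, -0.154, 0.005]
contact_force: [-0.5, 0.8, -0.4]
opening: 0.0221
t: 38.28
tool_pos: [0.4766, 0.1011, 0.1491]
tool_rot: [3.138, 0.14, -0.0]
contact_force: [-0.5, 0.7, -1.4]
opening: 0.022
t 38.28 tcp [0.4766 0.1011 0.1491] x [ 0.996  0.089 -0.   ] y [ 0.089 -0.996  0.   ] open 0.022 F [-0.5  0.7 -1.4]
shift [ 2.5 -0.7 49.1]
[281.63138426 223.62460234] [280.15504761 203.02686112]
```

View pics/crop20.png

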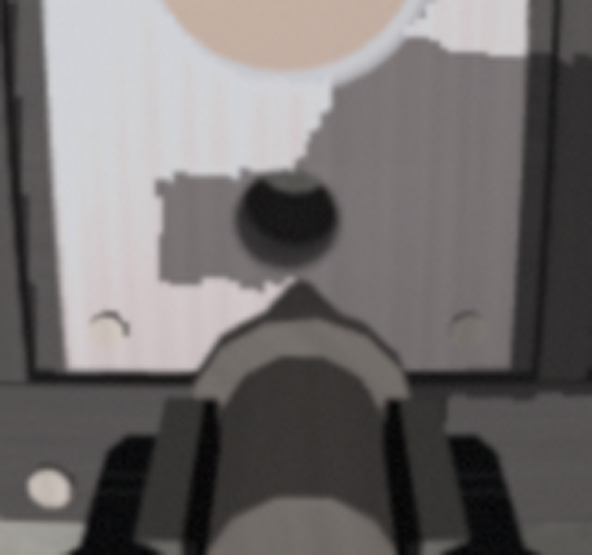

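The tip is at px (282,226), the carrier bore at (278,209). I'll insert, correcting as it descends.

```bash
python3 -m creep '[[255,1,-1,20,0],[255,1,-1,40,0],[255,1,-1,50,0],[255,1,-1,50,0],[255,1,-1,50,0]]'; python3 -m creep '[[255,0,0,3,0],[255,0,0,6,0],[255,0,0,9,0],[255,0,0,9,0]]'
```

```text
t: 38.75
tool_pos: [0.4777, 0.103, 0.0995]
tool_rot: [-3.138, -0.142, -0.0]
contact_force: [0.5, 0.3, -1.2]
opening: 0.022
t: 39.08
tool_pos: [0.4778, 0.1032, 0.0901]
tool_rot: [-3.138, -0.143, -0.002]
contact_force: [1.8, -0.1, -1.5]
opening: 0.0218
```

```bash
python3 -m creep '[[255,1,1,3,0],[255,1,1,6,0],[255,1,1,9,0],[255,1,1,9,0]]'; python3 -m creep '[[255,0,0,3,0],[255,0,0,6,0],[255,0,0,9,0],[255,0,0,9,0]]'; python3 -m creep '[[255,0,0,2,0],[255,0,0,4,0],[255,0,0,4,0],[255,0,0,4,0]]'
```

```text
t: 39.42
tool_pos: [0.4795, 0.103, 0.0815]
tool_rot: [-3.137, -0.142, -0.004]
contact_force: [1.3, 5.1, 1.3]
opening: 0.0221
t: 39.75
tool_pos: [0.4805, 0.1029, 0.0737]
tool_rot: [-3.137, -0.143, -0.007]
contact_force: [1.3, 4.2, 5.6]
opening: 0.0221
t: 40.08
tool_pos: [0.4807, 0.1028, 0.07]
tool_rot: [-3.137, -0.142, -0.008]
contact_force: [1.6, 4.3, 7.4]
opening: 0.0219
```

```bash
python3 -m creep '[[255,0,0,1,0],[255,0,0,2,0],[255,0,0,2,0],[255,0,0,2,0]]'; python3 -m creep '[[255,0,0,1,0],[255,0,0,2,0],[255,0,0,2,0],[255,0,0,2,0]]'
```

```text
t: 40.42
tool_pos: [0.4808, 0.1028, 0.0684]
tool_rot: [-3.137, -0.143, -0.008]
contact_force: [1.5, 3.7, 8.0]
opening: 0.0218
t: 40.75
tool_pos: [0.4811, 0.1029, 0.0681]
tool_rot: [-3.137, -0.143, -0.007]
contact_force: [-3.7, 4.7, 17.7]
opening: 0.0216
```

Seated. I'll release, lift, and check all three pins in one wrist view.

```bash
python3 -m creep '[[100,0,0,0,0],[100,0,0,0,0],[0,0,0,0,0],[0,0,0,0,0],[0,0,0,-5,0],[0,0,0,-40,0],[0,0,0,-80,0],[0,0,0,-120,0],[0,-10,80,-120,0],[0,-20,100,-120,0],[0,-20,100,-120,0],[0,-20,100,-120,0]]'
python3 - <<'E'
from h import *
o,R=st(); im,c=snap('wrist','w21')
cv2.imwrite('pics/w21b.png',cv2.resize(im,(800,600),interpolation=cv2.INTER_CUBIC)[:,:,::-1])
for d in ctrl.outline_of('wrist','pin0')[:6]:
    ys,xs=np.nonzero(d['mask']);u,v=xs.mean(),ys.mean();print('pin',round(d['conf'],2),round(u,1),round(v,1),d['rect'],onz('wrist',u,v,.07,c).round(4))
E
```

```text
t: 41.75
tool_pos: [0.4672, -0.0022, 0.1843]
tool_rot: [3.137, 0.136, 0.0]
contact_force: [-0.0, -0.5, 0.1]
opening: 0.0854
t 41.75 tcp [ 0.4672 -0.0022  0.1843] x [0.996 0.086 0.   ] y [ 0.086 -0.996  0.002] open 0.0854 F [-0.  -0.5  0.1]
pin 0.82 438.9 180.8 [414.9, 160.9, 49.1, 37.9] [ 0.5003 -0.1381  0.07  ]
pin 0.75 160.5 181.7 [137.4, 158.5, 49.8, 44.2] [0.4781 0.1014 0.07  ]
pin 0.65 304.2 176.8 [283.5, 154.8, 41.2, 48.7] [ 0.4914 -0.0185  0.07  ]
pin 0.47 556.1 130.9 [553.7, 118.3, 6.3, 24.1] [ 0.5712 -0.2774  0.07  ]
pin 0.32 15.4 112.8 [0.0, 96.6, 29.7, 33.8] [0.5405 0.2693 0.07  ]
```

View pics/w21b.png

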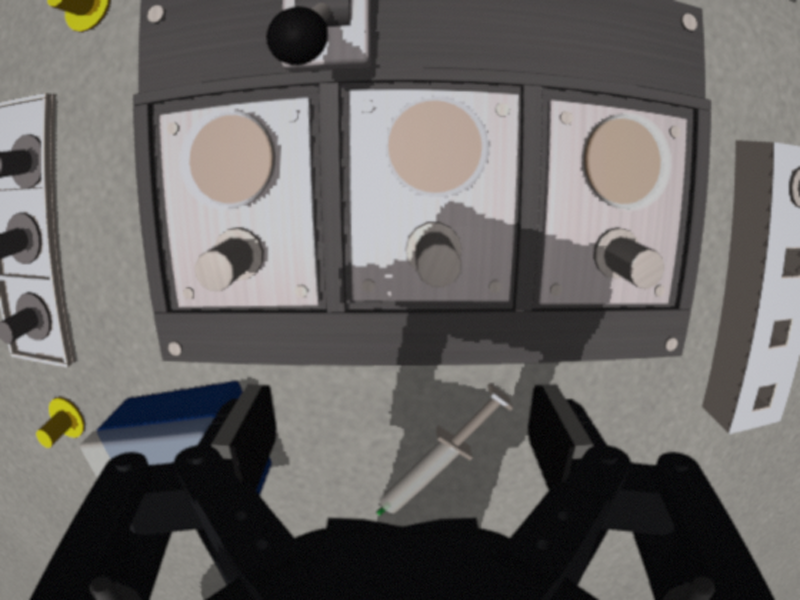

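All three pins are flange-down on flat carriers, at 800×600 pixels (228,262), (435,252) and (635,262). The caps are upright in the tray and the lever knob is at (298,36). Next, the lever.

Run:
```python
from h import *
k=onz('wrist',298*.7,36*.7,.136); print('knob',k)
piv=np.array([.6292,.0551]);ex=np.array([.9956,.0939])
print('along',(k[:2]-piv)@ex,'side',(k[:2]-piv)@[-ex[1],ex[0]])
p=piv-.090*ex; print(p); to([*p,.16]); to([*(piv+.014*ex),.12])
```

```text
knob [0.59249421 0.05417778 0.136     ]
along -0.03663088366976096 side 0.002528513534675758
[0.539596 0.046649]
t 41.85 tcp [4.675e-01 4.000e-04 1.839e-01] x [ 0.996  0.089 -0.   ] y [ 0.089 -0.996 -0.   ] open 0.0855 F [ 1.1  0.1 -0.2]
shift [ 75.9 -39.7  23.9]
t 41.85 tcp [4.675e-01 4.000e-04 1.839e-01] x [ 0.996  0.089 -0.   ] y [ 0.089 -0.996 -0.   ] open 0.0855 F [ 1.1  0.1 -0.2]
shift [179.9 -40.2  63.9]
```

```bash
python3 -m creep '[[255,20,-11,0,0],[255,40,-22,0,0],[255,60,-33,0,0],[255,74,-41,0,0],[255,74,-41,0,0],[255,74,-41,0,0],[255,74,-41,0,0],[255,74,-41,0,0],[255,74,-41,30,0],[255,74,-41,62,0],[255,74,-41,62,0],[255,74,-41,62,0]]' 30; python3 -m creep '[[255,8,0,0,0],[255,16,0,0,0],[255,24,0,0,0],[255,32,0,0,0],[255,40,0,0,0],[255,48,0,0,0],[255,56,0,0,0],[255,64,0,0,0],[255,64,0,0,0]]'; python3 -c "
from h import *
to([.643,.056,.12])"
```

```text
t: 42.85
tool_pos: [0.5356, 0.0482, 0.1202]
tool_rot: [-3.138, -0.142, 0.008]
contact_force: [0.4, 0.3, 1.2]
opening: 0.0003
t: 43.6
tool_pos: [0.603, 0.0543, 0.122]
tool_rot: [-3.138, -0.143, -0.002]
contact_force: [0.7, -0.3, -0.8]
opening: -0.0002
t 43.6 tcp [0.603  0.0543 0.122 ] x [0.996 0.091 0.001] y [ 0.091 -0.996 -0.   ] open -0.0002 F [ 0.7 -0.3 -0.8]
shift [40.   1.9  2. ]
```

```bash
python3 -m creep '[[255,8,0,0,0],[255,16,0,0,0],[255,24,0,0,0],[255,32,0,0,0],[255,38,0,0,0],[255,38,0,0,0],[255,38,0,0,0]]'; python3 -m creep '[[255,3,0,0,0],[255,6,0,0,0],[255,6,0,0,0]]'
python3 - <<'E'
from h import *
im,c=snap('scene','sc1')
cv2.imwrite('pics/sc1b.png',cv2.resize(im[150:270,200:440],None,fx=3.3,fy=3.3,interpolation=cv2.INTER_CUBIC)[:,:,::-1]);
E
```

```text
t: 44.18
tool_pos: [0.6398, 0.0576, 0.122]
tool_rot: [3.138, 0.143, 0.001]
contact_force: [-0.3, -0.3, 0.8]
opening: 0.0001
t: 44.43
tool_pos: [0.6442, 0.0581, 0.1217]
tool_rot: [3.138, 0.143, -0.005]
contact_force: [-4.3, -1.4, 1.3]
opening: 0.0003
```

```bash
python3 -m creep '[[255,2,0,0,0],[255,4,0,0,0],[255,4,0,0,0]]'; python3 -m creep '[[255,-20,0,0,0],[255,-40,0,-10,0],[255,-60,0,-50,0],[255,-95,0,-80,0],[255,-135,0,-80,0],[255,-175,0,-80,0],[255,-200,0,-80,0],[255,-200,0,-80,0]]'
python3 - <<'E'
from h import *
st();im,c=snap('wrist','w22')
cv2.imwrite('pics/w22b.png',cv2.resize(im,(800,600),interpolation=cv2.INTER_CUBIC)[:,:,::-1])
piv=np.array([.6292,.0551]);ex=np.array([.9956,.0939])
for th in (.8,.9,1.): print(th,proj('wrist',[*(piv+.08*np.sin(th-.5)*ex),.062+.08*np.cos(th-.5)],c)/.7)
E
```

```text
t: 44.73
tool_pos: [0.6447, 0.0582, 0.1215]
tool_rot: [3.138, 0.143, -0.021]
contact_force: [-17.9, -1.8, 9.1]
opening: 0.0002
t: 45.4
tool_pos: [0.4467, 0.0404, 0.2018]
tool_rot: [3.138, 0.142, 0.002]
contact_force: [0.4, 0.6, -0.3]
opening: -0.0
t 45.4 tcp [0.4467 0.0404 0.2018] x [0.996 0.09  0.001] y [ 0.09  -0.996  0.   ] open -0.0 F [ 0.4  0.6 -0.3]
0.8 [ 406.44359012 -106.48955858]
0.9 [ 406.2767687  -115.75368537]
1.0 [ 406.10333644 -123.33092437]
```

View pics/w22b.png

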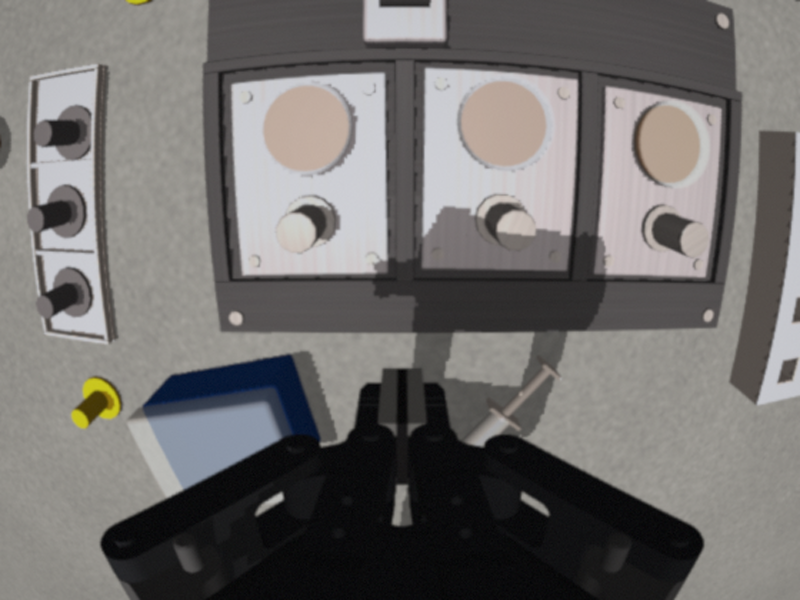

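The three caps are upright in the three pockets, the pins are seated, and the knob is no longer on the near side. I'll use one last scene crop to check the lever.

Run:
```python
from h import *
im,c=snap('scene','sc2')
cv2.imwrite('pics/sc2b.png',cv2.resize(im[150:290,210:430],None,fx=3.6,fy=3.6,interpolation=cv2.INTER_CUBIC)[:,:,::-1])
piv=np.array([.6292,.0551]);ex=np.array([.9956,.0939])
for th in (.1,.5,.8,.9,1.): print(th,((proj('scene',[*(piv+.08*np.sin(th-.5)*ex),.062+.08*np.cos(th-.5)],c)-[210,150])*3.6).round(0))
```

```text
0.1 [296. 246.]
0.5 [281. 271.]
0.8 [269. 295.]
0.9 [266. 304.]
1.0 [262. 312.]
```

View pics/sc2b.png

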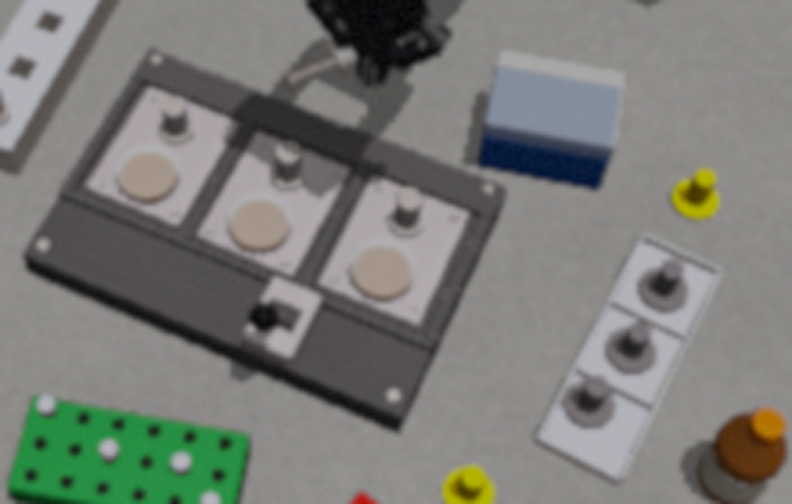

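The knob shows at (263,315) and the prediction for angle 1.0 is (262,312), so the lever is fully over. Everything is in place and I'm handing in.

Run:
```python
from h import *
st(); print(ctrl.finish_job())
```

```text
t 45.5 tcp [0.4502 0.0404 0.2026] x [0.996 0.09  0.003] y [ 0.09  -0.996  0.   ] open 0.0003 F [ 0.3  0.1 -0.2]
the job is handed in; nothing more can be done
None
```

The bed is ready and I handed the job in after about 45 s of robot time; it gave no verdict. All three grey caps are in separate tray pockets, three pins are home, and then I threw the clamp lever.

- **Caps:** in the last pictures each cap stands knob up in its own pocket.
- **Pins:** each pin stopped on its seat with 14 to 18 N on the tool. In the pictures all three look flange-down on flat carriers. I judged the seating from the stopping height, the force and the pictures, and did not measure each bore's alignment again afterwards.
- **Lever:** it reached its end stop at about 18 N. In the scene picture the knob is at pixel (263,315), against (262,312) predicted for an angle of 1.0.
- **Bystanders:** the bottle, tube rack and yellow look-alikes appear where they were. The beaker was not in the last pictures I viewed, but the arm stayed clear of it.
- **Checks that disagreed:** my first estimate of the bed bores, from the bed's corner screws in the wrist camera, was about 4 mm off from other measurements. I replaced it with a direct look down each bore. While inserting the pin in bay 1 I was about 3 mm off in x and corrected it on the way down.

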